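# Hang the bench mallet on its hanger bar

### The arm

A 6-joint arm with a two-finger parallel gripper is mounted at the origin on the work surface. World frame = base frame: x ahead of the robot, y to its left, z up, the work surface at z = 0. Lengths are in m, angles in degrees, forces in N, time in s.
With the tool pointing down it reaches from about 0.3 to 0.95 m from the base axis. Payload 3.1 kg.
Tool frame: the origin (TCP) lies on the centre line of the jaws, within the pads' length; the fingertips stand 17 mm ahead of it and the grasp point (between the pads) lies 2 mm behind it; z points along the fingers, y is the direction in which the jaws open and shut (so a half turn about z gives the same grasp; the last joint's range is limited). The gripper opens to 85 mm and grips with 20 to 120 N. Pads are 22 mm wide; open, the fingers measure 114 mm over their backs; the gripper's body (76 mm by 85 mm) begins 54 mm behind the grasp point. The pads swing forward as they close: fully open they stand 13 mm farther back than shut.
Start: joints at [-81.056, 17.653, 93.61, -0, 68.738, -3.994], TCP at [0.14, -0.609, 0.248] pointing down, gripper open.
Joint ranges: [-175.34, 175.34], [-45.06, 112.39], [2.9, 150.54], [-68.45, 248.45], [3.09, 151.38], [-168.51, 168.51]. Speed limits (degrees/s): [159.86, 159.86, 180, 180, 180, 180].

### API

Orientations are given as a 3x3 rotation matrix whose columns are the frame's x, y, z axes.
In Python, from bench import robot gives the robot as it stands.
- The arm moves only by the tool play_rows, never from a script. Its argument "rows" is a list of rows, each a list of 3 entries, a list of its own where there are three numbers: the shift along the world's x, y, z in cm, then the turn, a rotation vector about the world's x, y, z in rad, then the closure, from 0 (fully open) to 1 (shut). In form: [[[dx, dy, dz], [wx, wy, wz], jaw], ...]. A call has 1 to 8 rows; each row is the pose to reach, as a shift and turn from the pose commanded when the call began; what a row does not reach only later rows make up. A row lasts 1/10 s, in which the tool goes at most 50 mm and 8.59 degrees, less where a joint would pass 70% of its speed; a pose out of reach is approached as far as the arm can. A call with a gripper value outside its range is refused whole. The fingers move at their own pace and stop on an object; "newtons" is the grip in N (left out, the last holds). Time passes only in rows, so rows that repeat a pose let the fingers close. It gives the time, the measured TCP pose, the force and the opening at its end, in the units of the state.
- robot.sense(): the state, without advancing time (a new reading comes with each control period).
- robot.camera(name): name is "scene" or "top" or "wrist"; returns a dict with "image" (420x560x3 uint8, red, green, blue), "camera_matrix" (3x3 intrinsics, pixels), "R" (3x3) and "t" (3): a world point X has camera coordinates R X + t. Camera axes: x right, y down, z forward; pixel columns grow to the right and rows downward; lengths in m; the calibration is good to about 2 mm. A picture is of the moment at which its call begins. There is no depth.
- robot.sign_off(): hands the job in, once; it reports no verdict.
Trained networks look in a picture, given as the dict that the camera call returned (one of the last four; its "shot" number tells which), for a name from the list of things; names that differ only in an ending like _2 or _b are one class to them, and where a whole thing is asked for, a point or a joint stands for the part that bears it (a point fixed in the world has none). Each returns a list of dicts, best first, with "conf" (0 to 1); they miss things now and then, are a little off and sometimes report something else, mostly with a low value. They report only what shows in the picture. A call takes as long as a camera call. They do not tell look-alikes from the thing itself.
- robot.trace(thing, picture): "mask" (420x560 bool, what is visible of it) and "box" ([left, top, width, height] in pixels, round what is visible of it).
The state is a dict: "clock": time; "joints": joint angles; "qvel": joint speeds; "tau": joint torques, N m; "tcp_pos": TCP position; "ee_rot": TCP orientation; "contact_force": force on the tool from outside, world axes, zero at the start; "moment": the same for the moment, N m; "opening": finger opening in m.
Only numpy, scipy, OpenCV 4.12 (cv2) and the standard library are available. Lean on these libraries where they do the work, as an engineer would, in place of code of your own. Each camera call takes 0.05 s, during which the arm holds its last target.

### The job

Take the mallet by its handle and hang it by its steel hook over the hanger's sprung brass bar, between the two collars. The bar is only roughly where it should be, so feel for it and never press or knock hard; let the bar take the mallet's weight while you still hold the handle upright, then ease the lopsided mallet gently round to the lean it hangs at by itself, so that it does not swing when you let go. Leave it hanging still, and leave the bracelet, the dish and the cabochon where they are.

Things in the scene. Friction and masses are not known exactly. Their poses are not given: they have to be found in the camera images.
- mallet: Loose mallet, 0.33 to 0.51 kg, standing upright on its flat head. Origin on the handle's axis at the sole; z up the handle, x to the side with the hook. Head 38 mm high, 36 mm wide (y), from x = -44 (heavy dark steel face) to +40 mm (tan rawhide face). Beech handle 24 (x) by 20 mm (y), up to z = 215 mm. Steel hook strip on its +x face, see hook_seat.
- mallet_grip (a point): point on the handle's axis, 185 mm above the sole, where to pinch the handle across its 20 mm width (along the mallet's y); hook crown 47 mm lower
- hook_seat (a point): Inner top of the hook's round crown (mallet x = 23, z = 138 mm); lies on top of the bar when hung. Hook: strip 10 mm wide (y), 4 mm thick, opening downward, 14 mm wide inside (x = 16 to 30 mm); its straight shank against the handle has its outer face at x = 16 mm, from z = 60 to 131 mm.
- hook_tip (a point): Lower end of the hook's tip, mallet x = 32, z = 111 mm (27 mm below the crown); must pass above and beyond the bar before lowering
- mallet_balance (a point): Centre of mass, about x = -8, z = 44 mm in the mallet's frame. It is off to the side of the hook, so hung freely the mallet leans about 0.33 rad about the bar: handle's top back towards the mallet's -x, head swung under the bar.
- mallet_sole (a point): middle of the head core's flat underside, x = -4 mm, z = 0 in the mallet's frame
- hanger: Fixed hanger. Origin on the bench below the bar's nominal middle; y along the bar, z up, x away from the robot: the mallet's x must end up pointing the same way (handle on the robot's side, hook over the bar). Post of radius 8 mm at y = -85 mm, 225 mm high, foot 100 x 75 x 18 mm. Brass bar 10 mm thick out to y = +48 mm, free between 18 mm collars from y = -42 to +42 mm.
- bar_nominal (a point): Nominal middle of the bar's axis, 190 mm above the bench. The bar is set by hand on stiff slides (pushes below 25 N do not move it): its true axis lies up to 18 mm nearer or farther in the hanger's x and up to 12 mm higher or lower than this point, and no reading shows how much.
- bar_dip (a joint): How far (m) the sprung brass bar has dipped straight down under load, measured from its own unloaded height: 0 unloaded, about 1 mm per 1.6 N, hard stop at 5 mm; the free mallet dips it 1.8 to 3 mm. Sideways the bar is rigid. Its brass sleeve turns about the bar's axis with a little drag, so rubbing past it hardly dips it.
- bracelet: bystander: open nickel silver bracelet blank lying flat, 63 mm across, 14 mm high; origin at its centre on the bench
- dish: bystander: frosted setting dish, 84 mm across, 24 mm high; origin under its centre
- cabochon: bystander: turquoise cabochon in a round steel bezel, 28 mm across, 12 mm high; origin under its centre
Mind the look-alikes: they are no part of the job. There is more than one size of the hanger; the job needs the middle-sized.

How it is judged:
By the outcome, as a careful person would: the job done as asked, in the order asked, and still so for the second after the job is handed in, with the robot touching nothing.
It also fails if it takes over 72 s, if anything falls off the work surface, if the arm or the gripper's body presses on something with over 40 N, if the wrist force passes 120 N, or if a joint passes its speed limit or range.

## Working session

There is one attempt and no reset: what is moved stays moved. The work goes in short steps, Python scripts to look and compute and a tool call to move; the robot and the scene stay as the last step left them, time stands still between calls to the robot, and variables do not carry over. Pictures are saved under pics/ and viewed, and the job is handed in when it is done.

Besides the shell and the picture viewer there is one more tool, called after "Emit:" by a JSON object that holds its "op" and its "data", one argument or row to a line. play_rows: Moves the arm, as the interface text tells. Its arguments: {"type":"object","properties":{"rows":{"type":"array"},"newtons":{"type":"number"}},"required":["rows"]}

```bash
mkdir -p pics; ls; cat > h.py <<'E'
import numpy as np, cv2, json
from bench import robot
def snap(n,f):
    p=robot.camera(n); cv2.imwrite('pics/'+f,cv2.cvtColor(p['image'],cv2.COLOR_RGB2BGR)); return p
def proj(p,X):
    c=p['R']@np.asarray(X,float)+p['t']; u=p['camera_matrix']@c; return u[:2]/u[2]
def ray(p,uv):
    R=np.array(p['R']);t=np.array(p['t']); d=np.linalg.inv(p['camera_matrix'])@np.array([uv[0],uv[1],1.]); return -R.T@t, R.T@d
def onz(p,uv,z):
    o,d=ray(p,uv); return o+d*(z-o[2])/d[2]
def tri(obs):
    A=np.zeros((3,3));b=np.zeros(3)
    for p,uv in obs:
        o,d=ray(p,uv); d=d/np.linalg.norm(d); M=np.eye(3)-np.outer(d,d); A+=M;b+=M@o
    return np.linalg.solve(A,b)
E
python3 - <<'E'
from h import *
for n in ['scene','top','wrist']:
    p=snap(n,n+'0.png')
    print(n,np.round(p['camera_matrix'],1).tolist(),np.round(p['R'],3).tolist(),np.round(p['t'],3).tolist())
    for th in ['mallet','hanger','bracelet','dish','cabochon']:
        print(th,[(round(r['conf'],2),r['box']) for r in robot.trace(th,p)])
s=robot.sense();print(s)
E
```

```text
pics
scene [[410.2, 0.0, 278.9], [0.0, 410.2, 208.9], [0.0, 0.0, 1.0]] [[0.21, 0.978, -0.009], [0.671, -0.151, -0.726], [-0.711, 0.146, -0.687]] [-0.161, -0.253, 1.441]
mallet [(0.72, [322.0, 181.4, 33.4, 78.3])]
hanger [(0.93, [117.2, 308.5, 60.4, 71.8]), (0.73, [112.5, 209.1, 80.6, 92.2]), (0.67, [45.9, 108.3, 95.2, 115.4])]
bracelet [(0.74, [241.0, 261.8, 28.2, 22.7])]
dish [(0.66, [397.5, 228.7, 32.5, 29.8])]
cabochon [(0.56, [323.0, 184.4, 32.9, 75.7])]
top [[463.5, 0.0, 280.9], [0.0, 463.5, 207.1], [0.0, 0.0, 1.0]] [[0.003, -1.0, 0.013], [-0.984, -0.005, -0.181], [0.181, -0.012, -0.983]] [0.033, 0.509, 1.451]
mallet [(0.71, [222.8, 169.9, 19.4, 34.7])]
hanger [(0.74, [341.7, 166.3, 60.7, 39.7]), (0.58, [388.2, 261.6, 83.9, 46.4])]
bracelet []
dish [(0.59, [162.1, 167.3, 24.7, 22.3])]
cabochon [(0.61, [341.1, 163.4, 53.7, 39.3]), (0.52, [281.7, 231.1, 10.6, 10.3])]
wrist [[298.0, 0.0, 277.3], [0.0, 298.0, 208.1], [0.0, 0.0, 1.0]] [[0.224, -0.975, 0.0], [-0.929, -0.213, 0.302], [-0.294, -0.068, -0.953]] [-0.624, -0.04, 0.38]
mallet []
hanger [(0.94, [59.1, 0.1, 141.2, 105.7])]
bracelet []
dish []
cabochon []
{'clock': 0.9, 'joints': array([-8.10557276e+01,  1.76502059e+01,  9.36089069e+01,  4.78985585e-05,
        6.87372713e+01, -3.99159450e+00]), 'qvel': array([ 0.00650601, -0.05367133,  0.01789977,  0.0119454 , -0.07578629,
        0.05290439]), 'tau': array([-6.74905332e-04, -4.15272939e+01, -2.77088410e+01, -9.75234502e-05,
        8.63265195e-04, -1.04548127e-05]), 'tcp_pos': array([ 0.13990981, -0.60915932,  0.24830838]), 'ee_rot': array([[ 9.74621317e-01,  2.23859973e-01,  1.05812166e-05],
       [ 2.23859973e-01, -9.74621315e-01, -6.22193169e-05],
       [-3.61573534e-06,  6.30089835e-05, -9.99999998e-01]]), 'contact_force': array([-0.00087212, -0.3089951 ,  0.41363712]), 'moment': array([-0.00657055, -0.03419991, -0.03143664]), 'opening': 0.08516533077941205}
```

```bash
python3 -c "
import cv2
a=cv2.imread('pics/scene0.png');b=cv2.imread('pics/top0.png')
cv2.imwrite('pics/s1.png',cv2.resize(a,None,fx=1.42,fy=1.42));cv2.imwrite('pics/t1.png',cv2.resize(b,None,fx=1.42,fy=1.42))
cv2.imwrite('pics/m1.png',cv2.resize(a[160:360,100:400],None,fx=2.6,fy=2.6,interpolation=2))"
```

```text
(no output)
```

View pics/s1.png

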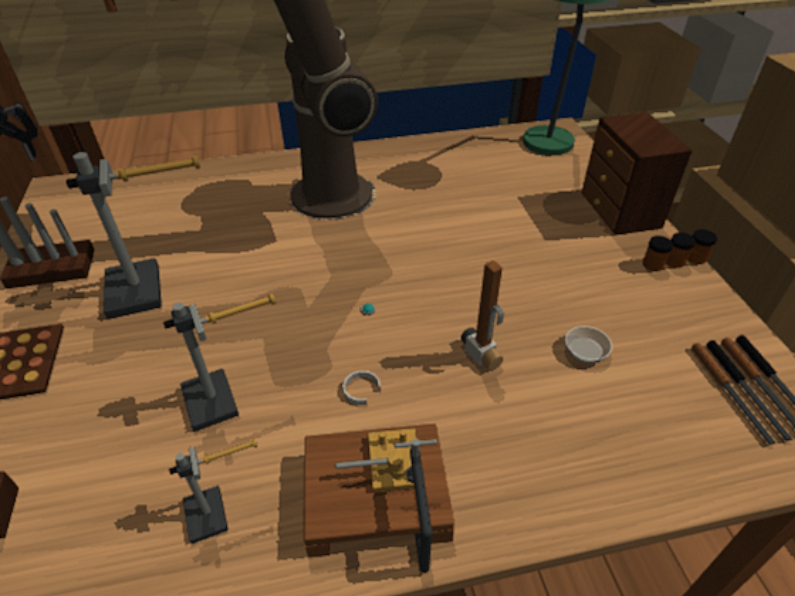

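View pics/t1.png

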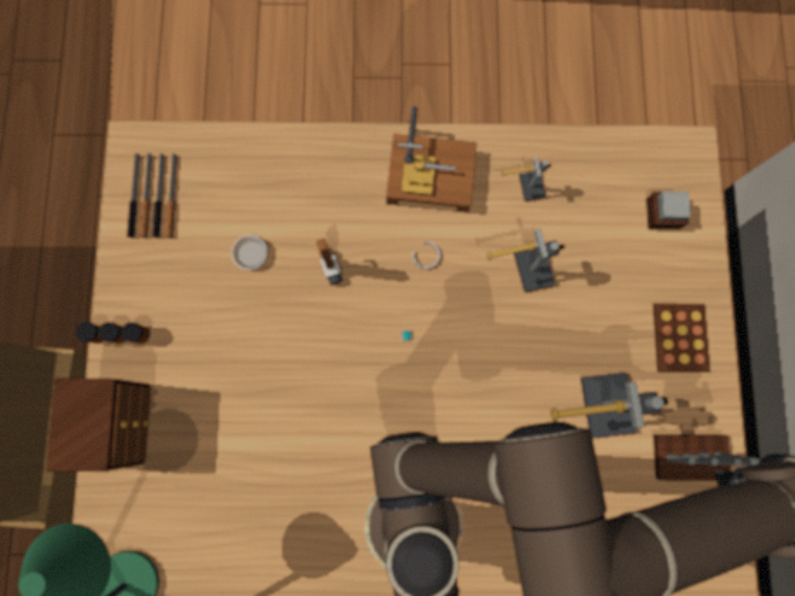

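View pics/m1.png

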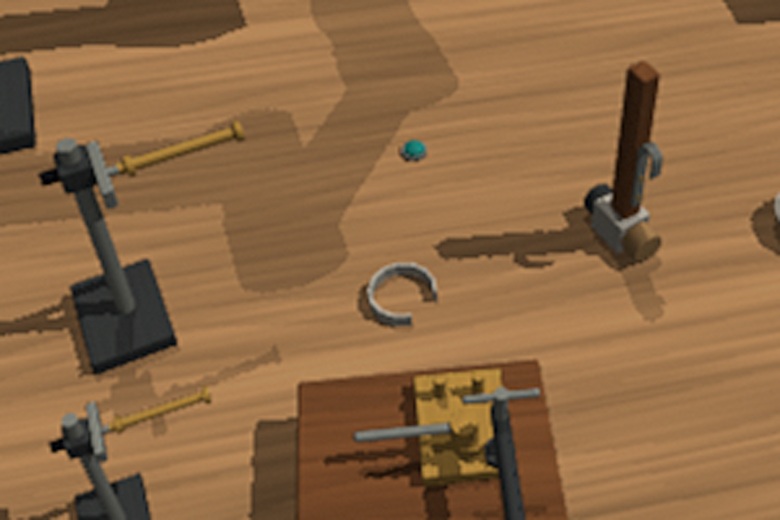

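```bash
python3 - <<'E'
from h import *
from scipy.optimize import least_squares
s=robot.camera('scene');t=robot.camera('top')
for n,p in (('scene',s),('top',t)): cv2.imwrite(f'pics/{n}_full.png',cv2.cvtColor(p['image'],cv2.COLOR_RGB2BGR))
ht=tri([(s,(347.3,186.9)),(t,(226.8,171))]);print('handle top',ht)
be=tri([(s,(191.5,210)),(t,(344.5,179.5))]);print('bar end',be)
print('foot corners', onz(s,(100+150/2.6,160+262/2.6),.018),onz(s,(100+175/2.6,160+340/2.6),.018),onz(s,(100+92/2.6,160+370/2.6),.018),onz(s,(100+73/2.6,160+290/2.6),.018))
for n,p,b in (('m',s,(110,195,200,310)),('tm',t,(335,155,410,215)),('sm',s,(310,170,370,270)),('ttm',t,(210,160,260,210))):
    im=cv2.cvtColor(p['image'],cv2.COLOR_RGB2BGR)[b[1]:b[3],b[0]:b[2]]; k=min(800/im.shape[1],600/im.shape[0]); print(n,b[:2],k)
    cv2.imwrite(f'pics/c_{n}.png',cv2.resize(im,None,fx=k,fy=k,interpolation=cv2.INTER_CUBIC))
print(s['t'],s['R'],t['t'])
E
```

```text
handle top [0.58338292 0.19476888 0.2163558 ]
bar end [ 0.56384424 -0.14809444  0.19965311]
foot corners [ 0.53051864 -0.25550876  0.018     ] [ 0.6266181 -0.2337056  0.018    ] [ 0.64291162 -0.30485818  0.018     ] [ 0.54908791 -0.32555473  0.018     ]
m (110, 195) 5.217391304347826
tm (335, 155) 10.0
sm (310, 170) 6.0
ttm (210, 160) 12.0
[-0.16117764 -0.25325018  1.44118197] [[ 0.21006588  0.97764114 -0.00949398]
 [ 0.67065205 -0.15115538 -0.72620787]
 [-0.71140576  0.14618434 -0.68740962]] [0.03253803 0.50900732 1.45109365]
```

```bash
python3 -c "
import cv2,numpy as np
L=[cv2.resize(cv2.imread(f'pics/c_{n}.png'),(400,300)) for n in ('m','tm','sm','ttm')]
cv2.imwrite('pics/grid.png',np.vstack([np.hstack(L[:2]),np.hstack(L[2:])]))"
```

```text
(no output)
```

View pics/grid.png

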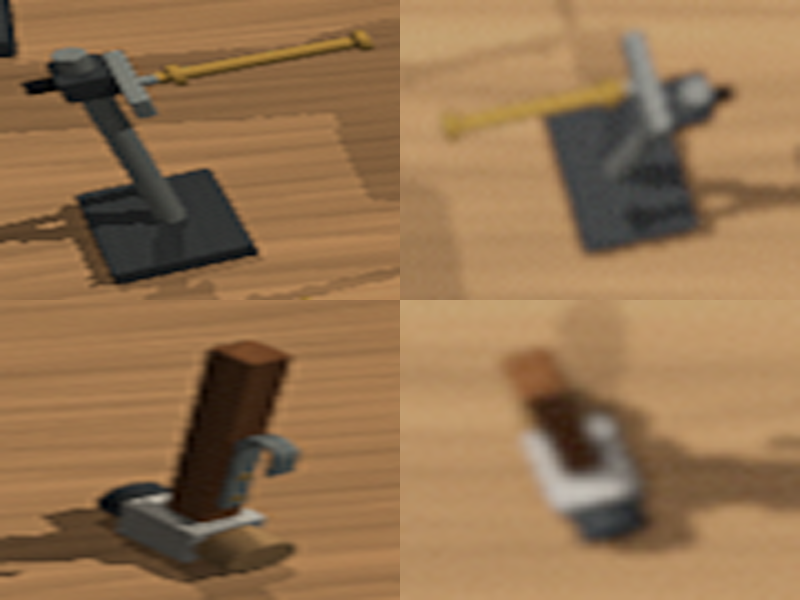

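```bash
python3 - <<'E'
from h import *
s=robot.camera('scene');t=robot.camera('top')
a=onz(t,(225.6,183.3),.038);b=onz(t,(229.4,195.3),.038);c=onz(t,(239.4,193),.038)
print(a,b,c,np.degrees(np.arctan2(*(a-b)[1::-1])))
print('dark',onz(t,(236,197.5),.019))
# scene head: plate left-front corner (118,510)... dark face (130,500), tan end (270,555)
f=lambda x,y:(310+x/6.667,170+(y-300)/3)
print(onz(s,f(118,505),.038),onz(s,f(195,548),.038),onz(s,f(262,518),.038))
E
```

```text
[0.58867892 0.21581154 0.038     ] [0.54861535 0.20247652 0.038     ] [0.55645467 0.17006922 0.038     ] 18.409850289654454
dark [0.54530382 0.1824892  0.019     ]
[0.56756302 0.16922732 0.038     ] [0.61908094 0.1827783  0.038     ] [0.59337272 0.21749105 0.038     ]
```

Emit:
{"op": "play_rows", "data": {
  "rows": [
    [[0,0,5],[0,0,0],0],
    [[0,0,10],[0,0,0],0],
    [[0,0,15],[0,0,0],0],
    [[2,4,15],[0,0,0],0],
    [[4.5,8,15],[0,0,0],0],
    [[7,12,15],[0,0,0],0],
    [[9.5,16,15],[0,0,0],0],
    [[12,20,15],[0,0,0],0]
  ]
}}

```text
clock: 1.9
tcp_pos: [0.2605, -0.4075, 0.3984]
ee_rot: [[0.975, 0.223, 0.001], [0.223, -0.975, -0.0], [0.0, 0.001, -1.0]]
contact_force: [1.7, 0.8, -0.4]
opening: 0.0857
```

Emit:
{"op": "play_rows", "data": {
  "rows": [
    [[2.5,4,0],[0,0,0],0],
    [[5,8,0],[0,0,0],0],
    [[7.5,12,0],[0,0,0],0],
    [[10,16,0],[0,0,0],0],
    [[12.5,20,0],[0,0,0],0],
    [[15,24,0],[0,0,0],0],
    [[17.5,28,0],[0,0,0],0],
    [[20,32,0],[0,0,0.06],0]
  ]
}}

```text
clock: 2.7
tcp_pos: [0.4605, -0.0873, 0.3987]
ee_rot: [[0.959, 0.283, 0.001], [0.283, -0.959, -0.001], [0.001, 0.001, -1.0]]
contact_force: [0.3, -1.1, 0.1]
opening: 0.0855
```

Emit:
{"op": "play_rows", "data": {
  "rows": [
    [[2,4.5,0],[0,0,0],0],
    [[4,9,0],[0,0,0],0],
    [[6,14,0],[0,0,0],0],
    [[8,18,0],[0,0,0],0],
    [[10,23,0],[0,0,0],0],
    [[12.2,28.2,0],[0,0,0],0],
    [[12.2,28.2,0],[0,0,0],0],
    [[12.2,28.2,0],[0,0,0],0]
  ]
}}

```text
clock: 3.5
tcp_pos: [0.5819, 0.1944, 0.3975]
ee_rot: [[0.959, 0.285, -0.001], [0.285, -0.959, -0.001], [-0.001, 0.0, -1.0]]
contact_force: [-0.6, -0.5, 0.5]
opening: 0.0855
```

```bash
python3 - <<'E'
from h import *
w=snap('wrist','w1.png')
np.savez('w1.npz',**{k:w[k] for k in('R','t','camera_matrix')})
for th in ['mallet','mallet_grip']: print(th,[(round(r['conf'],2),r['box']) for r in robot.trace(th,w)])
im=cv2.cvtColor(w['image'],cv2.COLOR_RGB2BGR)
# predicted model overlay
def M(x,y,yaw):
    c,s=np.cos(yaw),np.sin(yaw); return lambda p:np.array([x+c*p[0]-s*p[1],y+s*p[0]+c*p[1],p[2]])
f=M(.583,.195,np.radians(17))
for z,x0,x1,y0 in((.215,-.012,.012,.010),(.038,-.044,.04,.018),(0,-.044,.04,.018)):
    q=np.array([proj(w,f((a,b,z))) for a,b in((x0,-y0),(x1,-y0),(x1,y0),(x0,y0))])
    cv2.polylines(im,[q.round().astype(int)],True,(0,255,0),1)
cv2.circle(im,tuple(proj(w,f((.023,0,.142))).round().astype(int)),3,(0,0,255),1)
cv2.imwrite('pics/w1o.png',cv2.resize(im,None,fx=1.42,fy=1.42))
E
```

```text
mallet []
mallet_grip [(0.72, [265.0, 135.3, 22.7, 63.8])]
```

View pics/w1o.png

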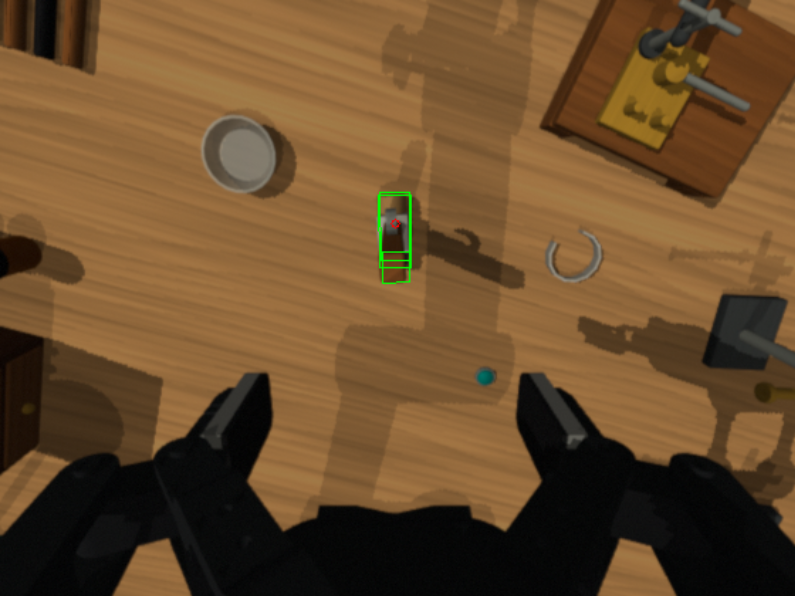

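```bash
python3 - <<'E'
import cv2,numpy as np
a=cv2.imread('pics/w1.png')[120:210,240:320]; b=cv2.resize(cv2.imread('pics/w1o.png'),(560,420))[120:210,240:320]
f=lambda x:cv2.resize(x,(400,450),interpolation=2)
cv2.imwrite('pics/w1z.png',np.hstack([f(a),f(b)]))
E
```

```text
(no output)
```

View pics/w1z.png

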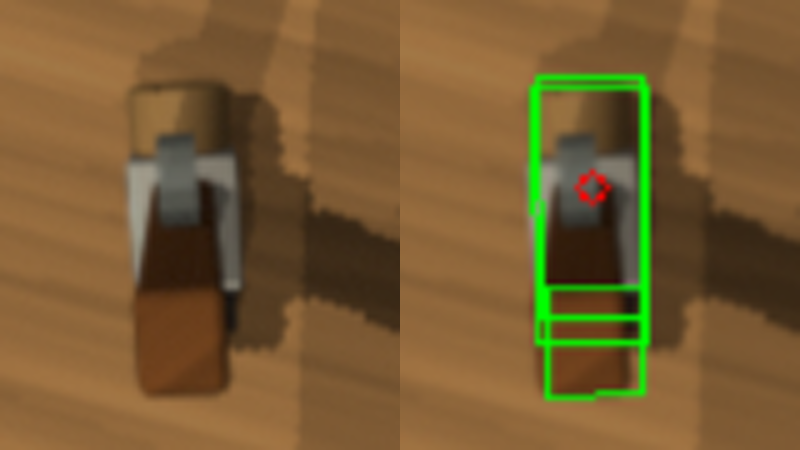

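Emit:
{"op": "play_rows", "data": {
  "rows": [
    [[0,0.28,-4],[0,0,0],0],
    [[0,0.28,-8],[0,0,0],0],
    [[0,0.28,-12],[0,0,0],0],
    [[0,0.28,-16],[0,0,0],0],
    [[0,0.28,-19],[0,0,0],0],
    [[0,0.28,-21],[0,0,0],0],
    [[0,0.28,-21.4],[0,0,0],0],
    [[0,0.28,-21.4],[0,0,0],0]
  ]
}}

```text
clock: 4.45
tcp_pos: [0.5816, 0.1941, 0.1843]
ee_rot: [[0.96, 0.28, -0.001], [0.28, -0.96, -0.0], [-0.001, 0.0, -1.0]]
contact_force: [1.0, -0.8, -0.5]
opening: 0.0852
```

```bash
python3 - <<'E'
from h import *
w=snap('wrist','w2.png');
s=robot.sense();print(s['tcp_pos'],s['contact_force'],s['moment'])
E
```

```text
[0.58260041 0.19469897 0.18559517] [0.64798237 0.54406315 0.04332292] [ 0.00440527 -0.02628609 -0.00785424]
```

View pics/w2.png

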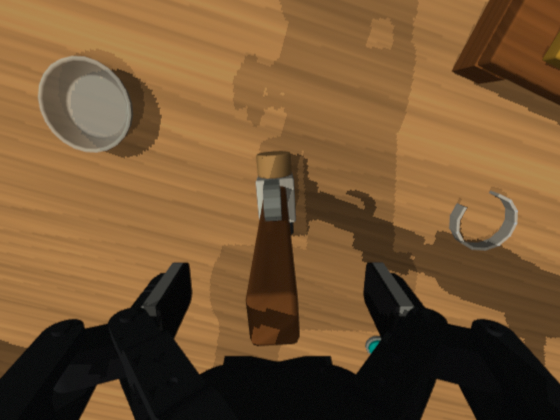

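Emit:
{"op": "play_rows", "data": {
  "rows": [
    [[-0.05,0.18,0],[0,0,0],0],
    [[-0.05,0.18,0],[0,0,0],0.5],
    [[-0.05,0.18,0],[0,0,0],0.65],
    [[-0.05,0.18,0],[0,0,0],1],
    [[-0.05,0.18,0],[0,0,0],1],
    [[-0.05,0.18,0],[0,0,0],1],
    [[-0.05,0.18,0],[0,0,0],1],
    [[-0.05,0.18,0],[0,0,0],1]
  ],
  "newtons": 80
}}

```text
clock: 5.3
tcp_pos: [0.5816, 0.1974, 0.1846]
ee_rot: [[0.959, 0.282, 0.0], [0.282, -0.959, -0.0], [0.0, 0.0, -1.0]]
contact_force: [-0.3, -0.1, 3.2]
opening: 0.0194
```

```bash
python3 - <<'E'
from h import *
w=snap('wrist','w3.png')
S=[robot.sense()]
print(S[0]['opening'],S[0]['tcp_pos'],S[0]['contact_force'],S[0]['moment'],S[0]['ee_rot'][:,0])
E
```

```text
0.019310987799562182 [0.58160446 0.19743582 0.18458612] [-0.1512052  -0.06830692  2.63837619] [-0.03650192  0.04597233  0.02638164] [9.59404960e-01 2.82031839e-01 4.05934405e-04]
```

View pics/w3.png

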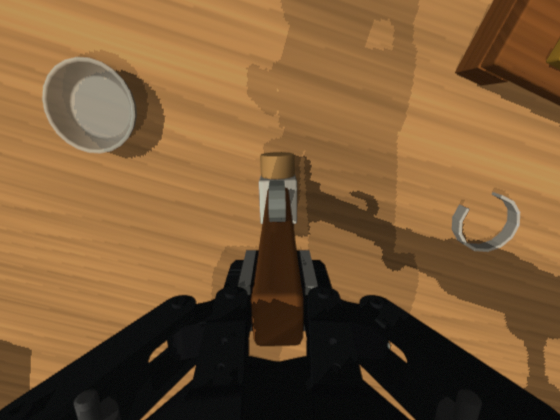

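Emit:
{"op": "play_rows", "data": {
  "rows": [
    [[0,0,1],[0,0,0],1],
    [[0,0,3],[0,0,0],1],
    [[0,0,6],[0,0,0],1],
    [[0,0,10],[0,0,0],1],
    [[0,0,14],[0,0,0],1],
    [[0,0,16],[0,0,0],1],
    [[0,0,17],[0,0,0],1],
    [[0,0,17],[0,0,0],1]
  ]
}}

```text
clock: 6.15
tcp_pos: [0.5815, 0.1976, 0.355]
ee_rot: [[0.959, 0.282, 0.001], [0.282, -0.959, 0.001], [0.001, -0.0, -1.0]]
contact_force: [0.0, -0.4, -4.2]
opening: 0.0191
```

```bash
python3 - <<'E'
from h import *
F=[];Mo=[]
for i in range(4):
    w=robot.camera('wrist'); s=robot.sense(); F.append(s['contact_force']);Mo.append(s['moment'])
w=snap('wrist','w4.png'); sc=snap('scene','s4.png')
print(np.round(F,2).tolist(),np.mean(Mo,0),s['tcp_pos'],s['opening'])
tp=robot.camera('top')
np.savez('cams.npz',sR=sc['R'],st=sc['t'],sK=sc['camera_matrix'])
a=cv2.cvtColor(sc['image'],cv2.COLOR_RGB2BGR)
cv2.imwrite('pics/s4z.png',cv2.resize(a[100:300,290:440],None,fx=3,fy=3,interpolation=2))
E
```

```text
[[0.53, -0.64, -5.41], [0.08, -0.61, -3.95], [-0.79, -0.65, -4.77], [0.58, 0.9, -4.22]] [ 0.01648693 -0.0075316  -0.00248818] [0.5800948  0.19712562 0.35127919] 0.019305156885246175
```

View pics/w4.png

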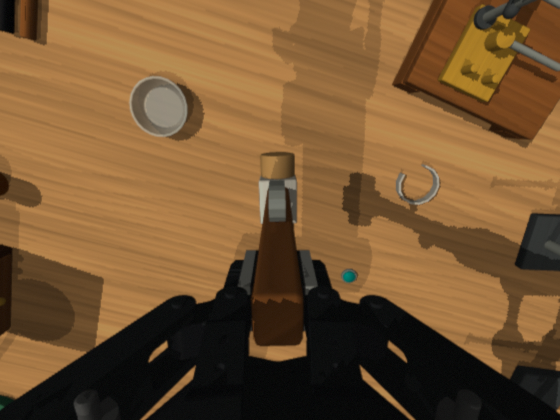

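View pics/s4z.png

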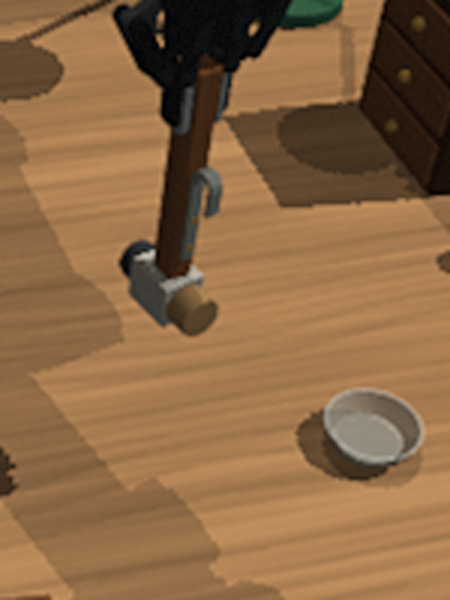

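```bash
python3 - <<'E'
from h import *
from scipy.optimize import least_squares
s=robot.camera('scene');t=robot.camera('top')
S=cv2.cvtColor(cv2.imread('pics/scene_full.png'),cv2.COLOR_BGR2HSV);T=cv2.cvtColor(cv2.imread('pics/top_full.png'),cv2.COLOR_BGR2HSV)
def seg(I,b,smin,vmin):
    m=np.zeros(I.shape[:2],np.uint8); x0,y0,x1,y1=b
    c=I[y0:y1,x0:x1]; m[y0:y1,x0:x1]=((c[...,0]>19)&(c[...,0]<32)&(c[...,1]>smin)&(c[...,2]>vmin)).astype(np.uint8)
    n,l,st,ce=cv2.connectedComponentsWithStats(m,connectivity=8)
    k=1+np.argmax(st[1:,4]); ys,xs=np.nonzero(l==k); return np.c_[xs,ys],st[k]
for nm,I,b in(('s',S,(140,200,200,240)),('t',T,(338,165,390,195))):
    P,st=seg(I,b,130,80); print(nm,st,len(P))
    v=cv2.fitLine(P.astype(np.float32),cv2.DIST_HUBER,0,.01,.01).ravel(); print(v)
    np.save(nm+'bar.npy',P)
    full=cv2.imread('pics/'+('scene' if nm=='s' else 'top')+'_full.png'); 
    k=full.copy(); k[P[:,1],P[:,0]]=(255,0,255)
    x0,y0,x1,y1=b;f=lambda z:cv2.resize(z[y0-5:y1+5,x0-5:x1+5],(800,290),interpolation=0)
    cv2.imwrite(f'pics/bar_{nm}.png',np.vstack([f(full),f(k)]))
E
```

```text
s [170 215   2   1   2] 2
[  1.    0.  170.5 215. ]
t [343 172  33   9  61] 61
[ 9.7517359e-01 -2.2144185e-01  3.6024948e+02  1.7598695e+02]
```

View pics/bar_s.png

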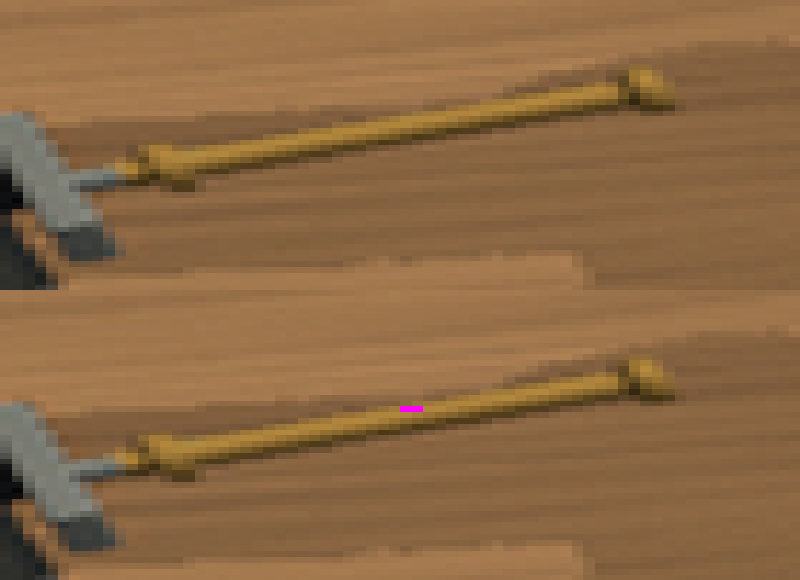

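View pics/bar_t.png

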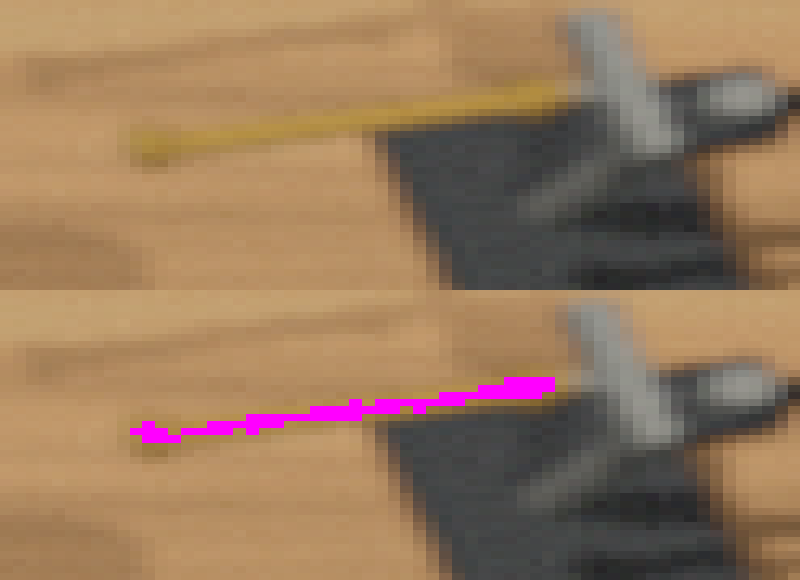

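```bash
python3 - <<'E'
from h import *
s=robot.camera('scene');t=robot.camera('top')
a=tri([(s,(148.9,223.3)),(t,(374.4,172.6))]);b=tri([(s,(191.4,209.5)),(t,(344.5,179.5))]);m=tri([(s,(169.5,216.2)),(t,(359.6,176.1))])
print(a,b,m,(a+b)/2,np.linalg.norm(a-b)); d=b-a; print('yaw',np.degrees(np.arctan2(-d[0],d[1])))
for p,uv in((s,(148.9,223.3)),(s,(191.4,209.5)),(t,(374.4,172.6)),(t,(344.5,179.5))):
    for X in (a,b): print(proj(p,X)-uv)
E
```

```text
[ 0.58508034 -0.23688742  0.19978982] [ 0.56354859 -0.14800852  0.20084468] [ 0.57408472 -0.19358344  0.20062379] [ 0.57431446 -0.19244797  0.20031725] 0.0914559363816423
yaw 13.618076840677963
[-0.6632583   0.00490811]
[ 41.80134138 -13.78838617]
[-43.1632583   13.80490811]
[-0.69865862  0.01161383]
[-0.45540741  0.02781193]
[-30.40542762   6.89175995]
[29.44459259 -6.87218807]
[-0.50542762 -0.00824005]
```

Emit:
{"op": "play_rows", "data": {
  "rows": [
    [[-0.2,-1,2],[0,0,-0.02],1],
    [[-0.6,-3,4],[0,0,-0.04],1],
    [[-1.1,-6,5.5],[0,0,-0.06],1],
    [[-1.8,-10,6],[0,0,-0.06],1],
    [[-2.5,-14,6],[0,0,-0.06],1],
    [[-3.3,-18,6],[0,0,-0.06],1],
    [[-4,-22,6],[0,0,-0.06],1],
    [[-4.8,-26,6],[0,0,-0.06],1]
  ]
}}

```text
clock: 7.5
tcp_pos: [0.533, -0.064, 0.4146]
ee_rot: [[0.975, 0.224, 0.001], [0.224, -0.975, -0.0], [0.001, 0.0, -1.0]]
contact_force: [-0.4, -0.3, -4.5]
opening: 0.0192
```

Emit:
{"op": "play_rows", "data": {
  "rows": [
    [[-0.7,-4,0],[0,0,0],1],
    [[-1.3,-8,0],[0,0,0],1],
    [[-2,-11,0],[0,0,0],1],
    [[-2.3,-13,0],[0,0,0],1],
    [[-2.5,-14,0],[0,0,0],1],
    [[-2.5,-14,0],[0,0,0],1],
    [[-2.5,-14,0],[0,0,0],1]
  ]
}}

```text
clock: 8.2
tcp_pos: [0.5086, -0.2017, 0.4143]
ee_rot: [[0.975, 0.224, 0.0], [0.224, -0.975, 0.001], [0.001, -0.001, -1.0]]
contact_force: [0.0, -0.0, -4.9]
opening: 0.0189
```

```bash
python3 - <<'E'
from h import *
w=snap('wrist','w5.png'); sc=snap('scene','s5.png')
s=robot.sense();print(s['tcp_pos'],np.degrees(np.arctan2(s['ee_rot'][1,0],s['ee_rot'][0,0])),s['contact_force'],s['clock'])
a=cv2.cvtColor(sc['image'],cv2.COLOR_RGB2BGR)
cv2.imwrite('pics/s5z.png',np.hstack([cv2.resize(a[100:320,90:290],(400,440),interpolation=2),cv2.resize(cv2.cvtColor(w['image'],cv2.COLOR_RGB2BGR),(400,300))[:, :].copy() if 0 else cv2.copyMakeBorder(cv2.resize(cv2.cvtColor(w['image'],cv2.COLOR_RGB2BGR),(400,300)),0,140,0,0,0)]))
E
```

```text
[ 0.50870196 -0.20127166  0.41427798] 13.020562791645698 [ 0.44249126 -0.0311492  -4.11879047] 8.3
```

View pics/s5z.png

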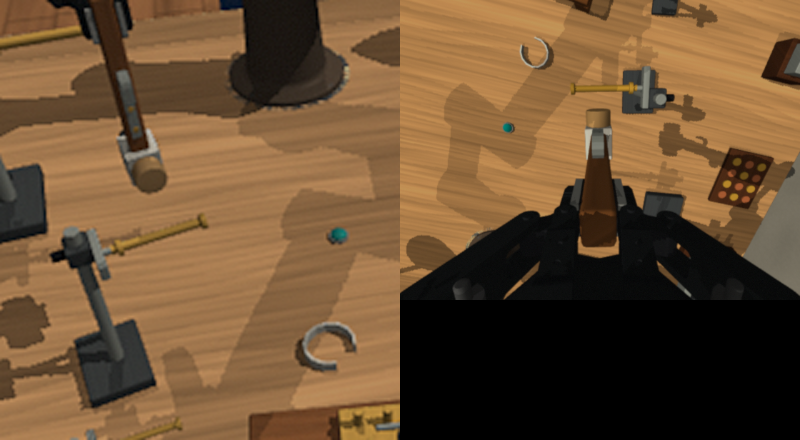

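Emit:
{"op": "play_rows", "data": {
  "rows": [
    [[0,0,-2],[0,0,0],1],
    [[0,0,-5],[0,0,0],1],
    [[0,0,-8],[0,0,0],1],
    [[0,0,-10.5],[0,0,0],1],
    [[0,0,-12],[0,0,0],1],
    [[0,0,-12.4],[0,0,0],1],
    [[0,0,-12.4],[0,0,0],1],
    [[0,0,-12.4],[0,0,0],1]
  ]
}}

```text
clock: 9.1
tcp_pos: [0.5096, -0.2028, 0.292]
ee_rot: [[0.975, 0.224, 0.003], [0.224, -0.975, -0.001], [0.003, 0.002, -1.0]]
contact_force: [0.4, -0.2, -3.6]
opening: 0.0192
```

```bash
cat > look.py <<'E'
from h import *
import sys
n=sys.argv[1]
F=[];M=[];T=[]
for i in range(2):
    robot.camera('top'); s=robot.sense();F.append(s['contact_force']);M.append(s['moment']);T.append(s['tcp_pos'])
w=robot.camera('wrist');s=robot.sense();F.append(s['contact_force']);M.append(s['moment']);T.append(s['tcp_pos'])
sc=robot.camera('scene')
F=np.array(F);u=np.array([.9746,.2239,0]);v=np.array([-.2239,.9746,0])
print('clock',s['clock'],'F',np.round(F.mean(0),2),'Fu',round(F.mean(0)@u,2),'tcp',np.round(np.mean(T,0),4),'M',np.round(np.mean(M,0),3),'Mv',round(np.mean(M,0)@v,3))
w_=cv2.cvtColor(w['image'],cv2.COLOR_RGB2BGR)
a=cv2.cvtColor(sc['image'],cv2.COLOR_RGB2BGR)
cv2.imwrite(f'pics/{n}.png',np.hstack([cv2.resize(a[150:260,100:200],(400,440),interpolation=2),cv2.resize(w_[60:280,180:380],(400,440),interpolation=2)]))
E
python3 look.py a1
```

```text
clock 9.25 F [ 0.1  -0.25 -3.97] Fu 0.05 tcp [ 0.5095 -0.203   0.2922] M [-0.017 -0.059 -0.023] Mv -0.053
```

View pics/a1.png

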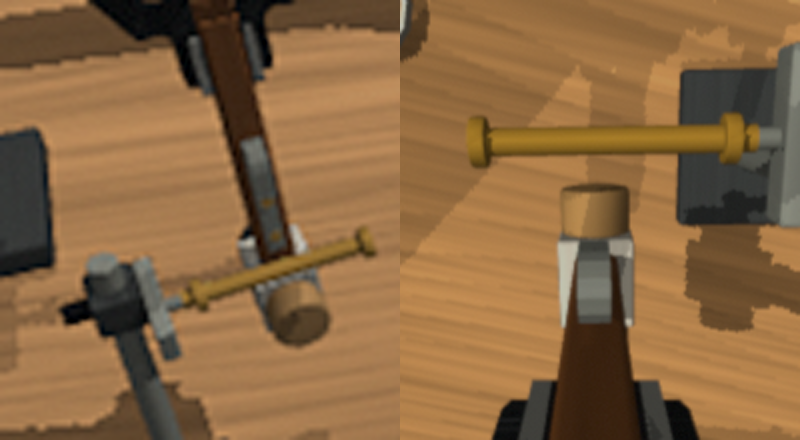

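Emit:
{"op": "play_rows", "data": {
  "rows": [
    [[0.4,0.1,0],[0,0,0],1],
    [[1,0.23,0],[0,0,0],1],
    [[1.7,0.39,0],[0,0,0],1],
    [[2.1,0.48,0],[0,0,0],1],
    [[2.3,0.53,0],[0,0,0],1],
    [[2.3,0.53,0],[0,0,0],1],
    [[2.3,0.53,0],[0,0,0],1]
  ]
}}

```text
clock: 10.0
tcp_pos: [0.5313, -0.1972, 0.2901]
ee_rot: [[0.975, 0.224, -0.001], [0.224, -0.975, 0.0], [-0.001, -0.0, -1.0]]
contact_force: [0.5, -1.2, -4.9]
opening: 0.0193
```

```bash
python3 look.py a2
```

```text
clock 10.15 F [-0.03 -0.1  -4.15] Fu -0.05 tcp [ 0.5312 -0.1973  0.2902] M [-0.015 -0.021  0.001] Mv -0.018
```

View pics/a2.png

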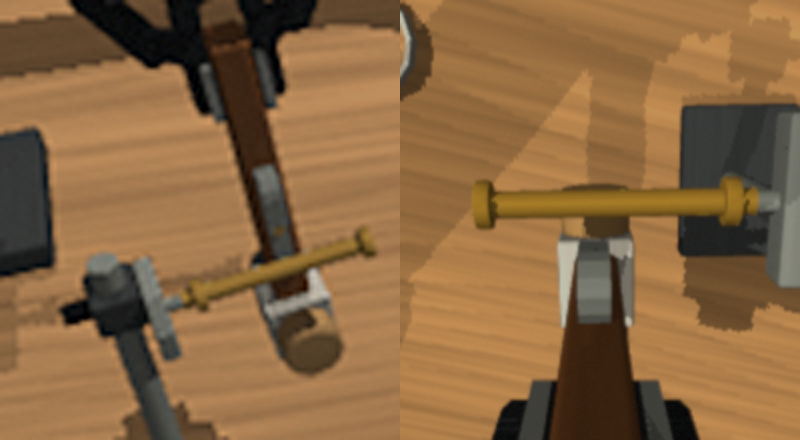

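Emit:
{"op": "play_rows", "data": {
  "rows": [
    [[0.3,0.07,0],[0,0,0],1],
    [[0.6,0.14,0],[0,0,0],1],
    [[0.9,0.21,0],[0,0,0],1],
    [[1.2,0.28,0],[0,0,0],1],
    [[1.4,0.32,0],[0,0,0],1],
    [[1.4,0.32,0],[0,0,0],1],
    [[1.4,0.32,0],[0,0,0],1]
  ]
}}

```text
clock: 10.9
tcp_pos: [0.5454, -0.194, 0.2902]
ee_rot: [[0.975, 0.224, -0.0], [0.224, -0.975, 0.0], [-0.0, -0.0, -1.0]]
contact_force: [0.4, 0.5, -5.1]
opening: 0.0196
```

```bash
python3 look.py a3
```

```text
clock 11.05 F [ 0.15 -0.41 -4.23] Fu 0.05 tcp [ 0.5453 -0.1941  0.2902] M [ 0.005 -0.024  0.001] Mv -0.024
```

View pics/a3.png

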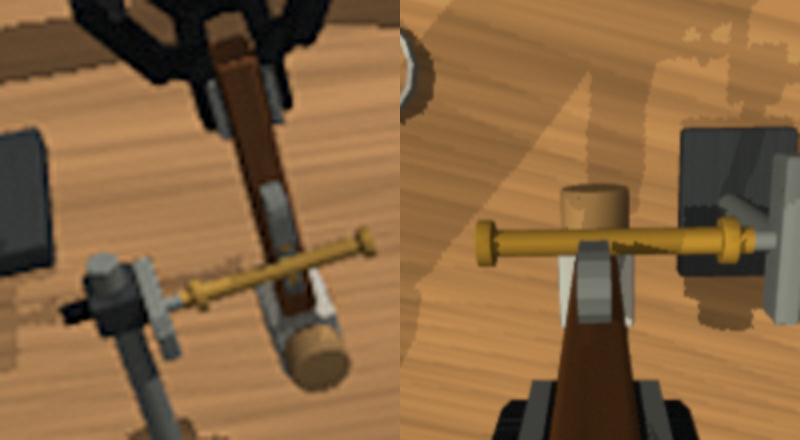

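Emit:
{"op": "play_rows", "data": {
  "rows": [
    [[0.1,0.02,0],[0,0,0],1],
    [[0.2,0.05,0],[0,0,0],1],
    [[0.3,0.07,0],[0,0,0],1],
    [[0.4,0.09,0],[0,0,0],1],
    [[0.4,0.09,0],[0,0,0],1]
  ]
}}

```text
clock: 11.6
tcp_pos: [0.5496, -0.1931, 0.2903]
ee_rot: [[0.975, 0.224, 0.0], [0.224, -0.975, 0.0], [0.0, 0.0, -1.0]]
contact_force: [1.0, -0.0, -4.2]
opening: 0.0192
```

```bash
python3 look.py a4
```

```text
clock 11.75 F [ 0.22 -0.25 -4.55] Fu 0.16 tcp [ 0.5494 -0.1931  0.2902] M [ 0.019 -0.03   0.   ] Mv -0.034
```

Emit:
{"op": "play_rows", "data": {
  "rows": [
    [[0.1,0.02,0],[0,0,0],1],
    [[0.15,0.03,0],[0,0,0],1],
    [[0.2,0.05,0],[0,0,0],1],
    [[0.2,0.05,0],[0,0,0],1]
  ]
}}

```text
clock: 12.2
tcp_pos: [0.5515, -0.1926, 0.2903]
ee_rot: [[0.975, 0.224, 0.0], [0.224, -0.975, 0.0], [0.0, 0.0, -1.0]]
contact_force: [0.1, -0.4, -4.1]
opening: 0.019
```

```bash
python3 look.py a5
```

```text
clock 12.35 F [-0.29  0.07 -4.6 ] Fu -0.27 tcp [ 0.5514 -0.1926  0.2903] M [ 0.013 -0.006 -0.026] Mv -0.009
```

View pics/a5.png

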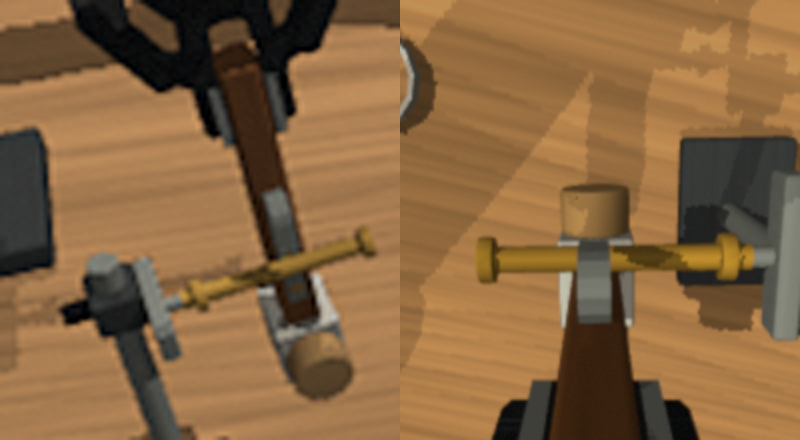

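Emit:
{"op": "play_rows", "data": {
  "rows": [
    [[0.05,0.01,0],[0,0,0],1],
    [[0.1,0.02,0],[0,0,0],1],
    [[0.1,0.02,0],[0,0,0],1]
  ]
}}

```text
clock: 12.7
tcp_pos: [0.5525, -0.1925, 0.2903]
ee_rot: [[0.975, 0.224, 0.0], [0.224, -0.975, -0.0], [0.0, 0.0, -1.0]]
contact_force: [-0.2, -0.1, -4.1]
opening: 0.0194
```

Emit:
{"op": "play_rows", "data": {
  "rows": [
    [[0.05,0.01,0],[0,0,0],1],
    [[0.1,0.02,0],[0,0,0],1],
    [[0.1,0.02,0],[0,0,0],1]
  ]
}}

```text
clock: 13.0
tcp_pos: [0.5531, -0.1923, 0.2902]
ee_rot: [[0.975, 0.224, -0.001], [0.224, -0.975, -0.0], [-0.001, -0.0, -1.0]]
contact_force: [-1.0, 0.6, -3.5]
opening: 0.0193
```

```bash
python3 look.py a6
```

```text
clock 13.15 F [-0.97 -0.47 -4.06] Fu -1.05 tcp [ 0.5532 -0.1923  0.2902] M [-0.045  0.199  0.021] Mv 0.204
```

Emit:
{"op": "play_rows", "data": {
  "rows": [
    [[-0.1,-0.02,0],[0,0,0],1],
    [[-0.22,-0.05,0],[0,0,0],1],
    [[-0.22,-0.05,-0.2],[0,0,0],1],
    [[-0.22,-0.05,-0.5],[0,0,0],1],
    [[-0.22,-0.05,-0.8],[0,0,0],1],
    [[-0.22,-0.05,-0.8],[0,0,0],1]
  ]
}}

```text
clock: 13.8
tcp_pos: [0.5508, -0.1925, 0.2814]
ee_rot: [[0.975, 0.224, -0.001], [0.224, -0.975, 0.001], [-0.001, -0.001, -1.0]]
contact_force: [-0.6, -0.8, -4.7]
opening: 0.0192
```

```bash
python3 look.py a7
```

```text
clock 13.95 F [ 0.15 -0.29 -4.26] Fu 0.08 tcp [ 0.5511 -0.1927  0.2819] M [ 0.008 -0.021 -0.012] Mv -0.023
```

View pics/a7.png

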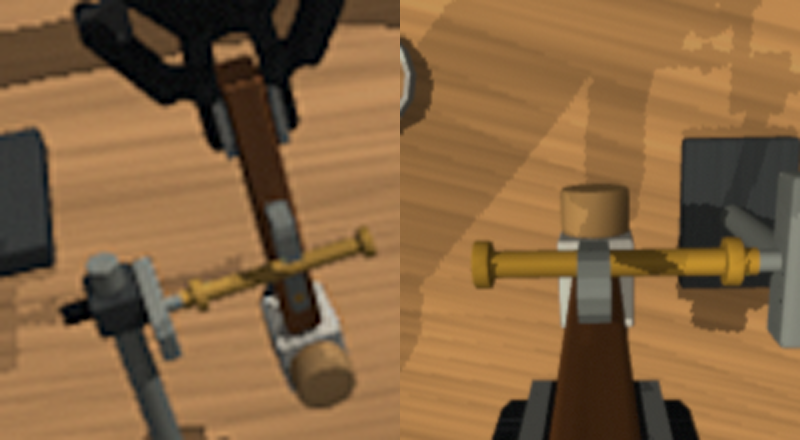

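Emit:
{"op": "play_rows", "data": {
  "rows": [
    [[0,0,-0.15],[0,0,0],1],
    [[0,0,-0.3],[0,0,0],1],
    [[0,0,-0.45],[0,0,0],1],
    [[0,0,-0.6],[0,0,0],1],
    [[0,0,-0.7],[0,0,0],1],
    [[0,0,-0.8],[0,0,0],1]
  ]
}}

```text
clock: 14.6
tcp_pos: [0.5512, -0.1927, 0.2741]
ee_rot: [[0.975, 0.224, -0.0], [0.224, -0.975, 0.0], [-0.0, -0.0, -1.0]]
contact_force: [0.6, -0.3, -4.1]
opening: 0.0194
```

```bash
python3 look.py a8
```

```text
clock 14.75 F [-0.05  0.06 -4.96] Fu -0.03 tcp [ 0.5511 -0.1927  0.2741] M [ 0.023 -0.061  0.008] Mv -0.064
```

View pics/a8.png

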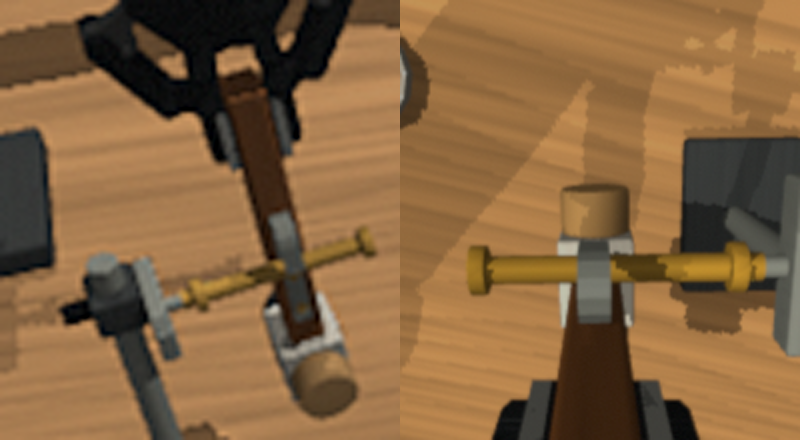

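Emit:
{"op": "play_rows", "data": {
  "rows": [
    [[0,0,-0.15],[0,0,0],1],
    [[0,0,-0.35],[0,0,0],1],
    [[0,0,-0.55],[0,0,0],1],
    [[0,0,-0.75],[0,0,0],1],
    [[0,0,-0.95],[0,0,0],1],
    [[0,0,-1.1],[0,0,0],1],
    [[0,0,-1.2],[0,0,0],1],
    [[0,0,-1.2],[0,0,0],1]
  ]
}}

```text
clock: 15.6
tcp_pos: [0.5511, -0.1927, 0.262]
ee_rot: [[0.975, 0.224, -0.0], [0.224, -0.975, 0.0], [-0.0, -0.0, -1.0]]
contact_force: [-0.2, -0.7, -4.3]
opening: 0.0188
```

```bash
python3 look.py a9
```

```text
clock 15.75 F [-0.3  -0.4  -4.24] Fu -0.39 tcp [ 0.5512 -0.1928  0.2623] M [ 0.019 -0.026  0.022] Mv -0.03
```

View pics/a9.png

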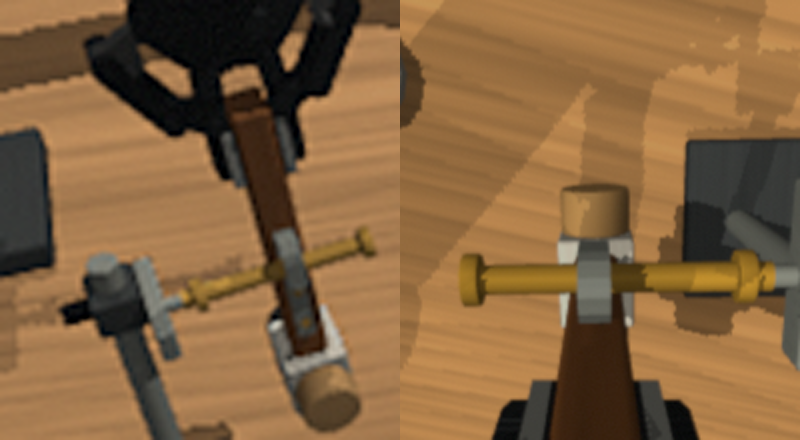

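Emit:
{"op": "play_rows", "data": {
  "rows": [
    [[0,0,-0.15],[0,0,0],1],
    [[0,0,-0.3],[0,0,0],1],
    [[0,0,-0.45],[0,0,0],1],
    [[0,0,-0.6],[0,0,0],1],
    [[0,0,-0.6],[0,0,0],1]
  ]
}}

```text
clock: 16.3
tcp_pos: [0.5509, -0.1926, 0.2558]
ee_rot: [[0.975, 0.224, -0.001], [0.224, -0.975, 0.0], [-0.001, -0.001, -1.0]]
contact_force: [0.2, 0.0, -5.4]
opening: 0.019
```

Emit:
{"op": "play_rows", "data": {
  "rows": [
    [[0,0,-0.05],[0,0,0],1],
    [[0,0,-0.1],[0,0,0],1],
    [[0,0,-0.15],[0,0,0],1],
    [[0,0,-0.2],[0,0,0],1],
    [[0,0,-0.2],[0,0,0],1]
  ]
}}

```text
clock: 16.8
tcp_pos: [0.5512, -0.1927, 0.2542]
ee_rot: [[0.975, 0.224, -0.0], [0.224, -0.975, 0.0], [-0.0, -0.0, -1.0]]
contact_force: [0.2, -0.1, -3.8]
opening: 0.0195
```

```bash
python3 look.py a10
```

```text
clock 16.95 F [ 0.25 -0.29 -4.37] Fu 0.18 tcp [ 0.5512 -0.1927  0.2543] M [-0.009 -0.037 -0.008] Mv -0.034
```

Emit:
{"op": "play_rows", "data": {
  "rows": [
    [[0,0,-0.05],[0,0,0],1],
    [[0,0,-0.1],[0,0,0],1],
    [[0,0,-0.1],[0,0,0],1]
  ]
}}

```text
clock: 17.3
tcp_pos: [0.5511, -0.1927, 0.2531]
ee_rot: [[0.975, 0.224, -0.0], [0.224, -0.975, 0.0], [-0.0, -0.0, -1.0]]
contact_force: [1.2, 1.1, -4.0]
opening: 0.0193
```

```bash
python3 look.py b1
```

```text
clock 17.45 F [ 0.03 -0.08 -3.9 ] Fu 0.01 tcp [ 0.5512 -0.1927  0.2532] M [-0.015 -0.065  0.006] Mv -0.06
```

Emit:
{"op": "play_rows", "data": {
  "rows": [
    [[0,0,-0.05],[0,0,0],1],
    [[0,0,-0.1],[0,0,0],1],
    [[0,0,-0.1],[0,0,0],1]
  ]
}}

```text
clock: 17.8
tcp_pos: [0.5511, -0.1927, 0.2521]
ee_rot: [[0.975, 0.224, -0.0], [0.224, -0.975, 0.0], [-0.0, -0.0, -1.0]]
contact_force: [0.1, 0.4, -4.5]
opening: 0.0191
```

```bash
python3 look.py b2
```

```text
clock 17.95 F [-0.11  0.34 -4.67] Fu -0.03 tcp [ 0.5512 -0.1927  0.2522] M [-0.027 -0.02  -0.011] Mv -0.013
```

Emit:
{"op": "play_rows", "data": {
  "rows": [
    [[0,0,-0.05],[0,0,0],1],
    [[0,0,-0.1],[0,0,0],1],
    [[0,0,-0.1],[0,0,0],1]
  ]
}}

```text
clock: 18.3
tcp_pos: [0.5511, -0.1927, 0.2511]
ee_rot: [[0.975, 0.224, -0.0], [0.224, -0.975, 0.0], [-0.0, -0.0, -1.0]]
contact_force: [0.5, -0.3, -4.4]
opening: 0.0195
```

```bash
python3 look.py b3
```

```text
clock 18.45 F [-0.34  0.01 -4.7 ] Fu -0.33 tcp [ 0.5512 -0.1927  0.2512] M [-0.011 -0.048  0.015] Mv -0.044
```

Emit:
{"op": "play_rows", "data": {
  "rows": [
    [[0,0,-0.05],[0,0,0],1],
    [[0,0,-0.1],[0,0,0],1],
    [[0,0,-0.1],[0,0,0],1]
  ]
}}

```text
clock: 18.8
tcp_pos: [0.5511, -0.1927, 0.2502]
ee_rot: [[0.975, 0.224, -0.0], [0.224, -0.975, 0.0], [-0.0, -0.0, -1.0]]
contact_force: [-0.8, 0.8, -4.6]
opening: 0.0191
```

```bash
python3 look.py b4
```

```text
clock 18.95 F [ 0.26  0.49 -3.95] Fu 0.36 tcp [ 0.5512 -0.1927  0.2502] M [ 0.023 -0.066 -0.015] Mv -0.07
```

View pics/b4.png

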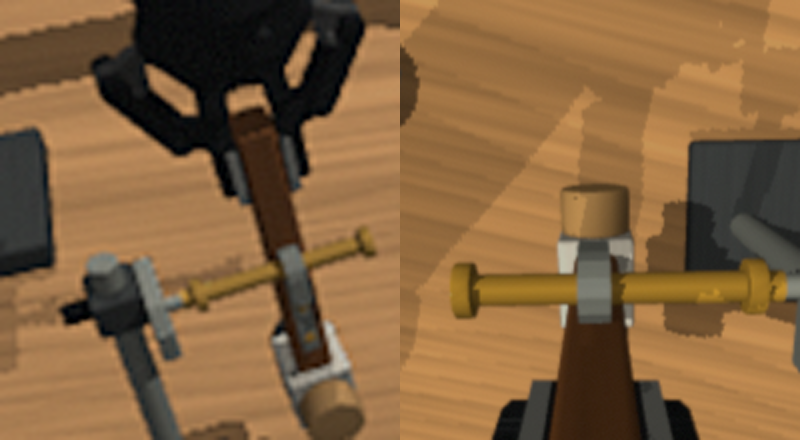

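Emit:
{"op": "play_rows", "data": {
  "rows": [
    [[0,0,-0.05],[0,0,0],1],
    [[0,0,-0.1],[0,0,0],1],
    [[0,0,-0.1],[0,0,0],1]
  ]
}}

```text
clock: 19.3
tcp_pos: [0.5511, -0.1927, 0.2491]
ee_rot: [[0.975, 0.224, -0.0], [0.224, -0.975, 0.0], [-0.0, -0.0, -1.0]]
contact_force: [-0.7, -0.3, -4.4]
opening: 0.019
```

```bash
python3 look.py b5
```

```text
clock 19.45 F [ 0.25 -0.17 -4.07] Fu 0.21 tcp [ 0.5512 -0.1927  0.2492] M [ 0.005 -0.046 -0.004] Mv -0.046
```

Emit:
{"op": "play_rows", "data": {
  "rows": [
    [[0,0,-0.05],[0,0,0],1],
    [[0,0,-0.1],[0,0,0],1],
    [[0,0,-0.1],[0,0,0],1]
  ]
}}

```text
clock: 19.8
tcp_pos: [0.5513, -0.1928, 0.2484]
ee_rot: [[0.975, 0.224, 0.0], [0.224, -0.975, -0.0], [0.0, 0.0, -1.0]]
contact_force: [0.3, -0.2, -4.6]
opening: 0.0191
```

```bash
python3 look.py b6
```

```text
clock 19.95 F [-0.31  0.15 -2.87] Fu -0.27 tcp [ 0.5513 -0.1928  0.2484] M [ 0.032 -0.056  0.034] Mv -0.061
```

Emit:
{"op": "play_rows", "data": {
  "rows": [
    [[0,0,-0.05],[0,0,0],1],
    [[0,0,-0.1],[0,0,0],1],
    [[0,0,-0.1],[0,0,0],1]
  ]
}}

```text
clock: 20.3
tcp_pos: [0.5513, -0.1928, 0.2475]
ee_rot: [[0.975, 0.224, 0.0], [0.224, -0.975, -0.0], [0.0, 0.0, -1.0]]
contact_force: [-0.1, -0.1, -2.2]
opening: 0.019
```

```bash
python3 look.py b7
```

```text
clock 20.45 F [-0.22  0.28 -2.02] Fu -0.15 tcp [ 0.5513 -0.1928  0.2475] M [ 0.089 -0.017  0.013] Mv -0.036
```

Emit:
{"op": "play_rows", "data": {
  "rows": [
    [[0,0,-0.05],[0,0,0],1],
    [[0,0,-0.1],[0,0,0],1],
    [[0,0,-0.13],[0,0,0],1],
    [[0,0,-0.13],[0,0,0],1]
  ]
}}

```text
clock: 20.9
tcp_pos: [0.5514, -0.1928, 0.2463]
ee_rot: [[0.975, 0.224, 0.0], [0.224, -0.975, -0.0], [0.0, 0.0, -1.0]]
contact_force: [-0.3, 0.4, -0.8]
opening: 0.019
```

```bash
python3 look.py b8; python3 look.py b9
```

```text
clock 21.05 F [-1.18  0.65 -0.01] Fu -1.0 tcp [ 0.5513 -0.1928  0.2462] M [0.094 0.057 0.016] Mv 0.035
clock 21.25 F [-0.8  -0.5  -0.84] Fu -0.89 tcp [ 0.5513 -0.1928  0.2461] M [ 0.054 -0.004  0.035] Mv -0.016
```

View pics/b9.png

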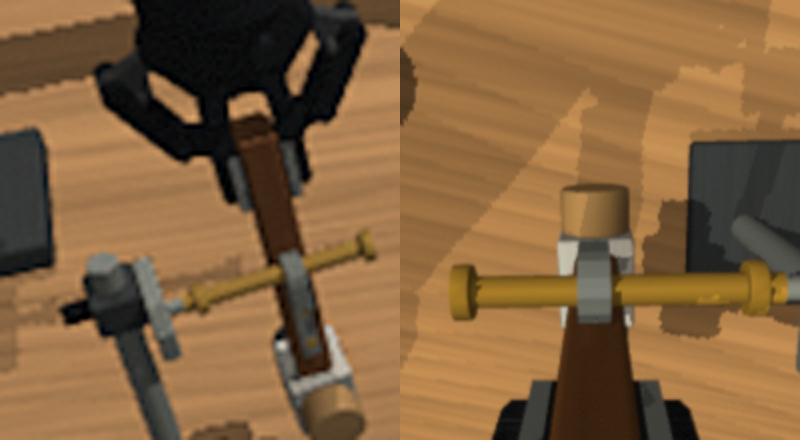

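```bash
cat > rot.py <<'E'
import numpy as np,sys
# r from pivot to TCP at upright, mm
def off(th,ru=-23.,rz=52.3):
    c,s=np.cos(th),np.sin(th); return np.array([ru*c-rz*s-ru, ru*s+rz*c-rz])
def row(t0,t):
    d=off(t)-off(t0); a=t-t0
    return [[round(d[0]*.09746,3),round(d[0]*.02239,3),round(d[1]*.1,3)],[round(a*.2239,4),round(-a*.9746,4),0],1]
t0=float(sys.argv[1])
for t in map(float,sys.argv[2:]): print(row(t0,t))
E
python3 rot.py 0 .01 .03 .05 .07 .09 .1; echo; python3 rot.py .1 .11 .13 .15 .17 .19 .2; echo; python3 rot.py .2 .21 .23 .25 .27 .29 .3;
```

```text
[[np.float64(-0.051), np.float64(-0.012), np.float64(-0.023)], [0.0022, -0.0097, 0], 1]
[[np.float64(-0.152), np.float64(-0.035), np.float64(-0.071)], [0.0067, -0.0292, 0], 1]
[[np.float64(-0.252), np.float64(-0.058), np.float64(-0.121)], [0.0112, -0.0487, 0], 1]
[[np.float64(-0.351), np.float64(-0.081), np.float64(-0.174)], [0.0157, -0.0682, 0], 1]
[[np.float64(-0.449), np.float64(-0.103), np.float64(-0.228)], [0.0202, -0.0877, 0], 1]
[[np.float64(-0.498), np.float64(-0.114), np.float64(-0.256)], [0.0224, -0.0975, 0], 1]

[[np.float64(-0.048), np.float64(-0.011), np.float64(-0.028)], [0.0022, -0.0097, 0], 1]
[[np.float64(-0.144), np.float64(-0.033), np.float64(-0.087)], [0.0067, -0.0292, 0], 1]
[[np.float64(-0.239), np.float64(-0.055), np.float64(-0.147)], [0.0112, -0.0487, 0], 1]
[[np.float64(-0.332), np.float64(-0.076), np.float64(-0.209)], [0.0157, -0.0682, 0], 1]
[[np.float64(-0.425), np.float64(-0.098), np.float64(-0.273)], [0.0202, -0.0877, 0], 1]
[[np.float64(-0.47), np.float64(-0.108), np.float64(-0.305)], [0.0224, -0.0975, 0], 1]

[[np.float64(-0.045), np.float64(-0.01), np.float64(-0.033)], [0.0022, -0.0097, 0], 1]
[[np.float64(-0.135), np.float64(-0.031), np.float64(-0.101)], [0.0067, -0.0292, 0], 1]
[[np.float64(-0.223), np.float64(-0.051), np.float64(-0.17)], [0.0112, -0.0487, 0], 1]
[[np.float64(-0.31), np.float64(-0.071), np.float64(-0.242)], [0.0157, -0.0682, 0], 1]
[[np.float64(-0.396), np.float64(-0.091), np.float64(-0.315)], [0.0202, -0.0877, 0], 1]
[[np.float64(-0.438), np.float64(-0.101), np.float64(-0.352)], [0.0224, -0.0975, 0], 1]
```

Emit:
{"op": "play_rows", "data": {
  "rows": [
    [[-0.03,-0.01,-0.02],[0,0,0],1],
    [[-0.03,-0.01,-0.02],[0,0,0],1],
    [[-0.03,-0.01,-0.02],[0,0,0],1],
    [[-0.03,-0.01,-0.02],[0,0,0],1]
  ]
}}

```text
clock: 21.7
tcp_pos: [0.5511, -0.1929, 0.2459]
ee_rot: [[0.975, 0.224, 0.001], [0.224, -0.975, -0.0], [0.001, 0.0, -1.0]]
contact_force: [-0.3, 0.5, 0.2]
opening: 0.0192
```

```bash
python3 look.py b10
```

```text
clock 21.85 F [0.04 0.38 0.4 ] Fu 0.12 tcp [ 0.5511 -0.1929  0.2459] M [ 0.135 -0.169  0.013] Mv -0.195
```

Emit:
{"op": "play_rows", "data": {
  "rows": [
    [[-0.05,-0.01,-0.02],[0.0022,-0.0097,0],1],
    [[-0.15,-0.035,-0.07],[0.0067,-0.0292,0],1],
    [[-0.25,-0.06,-0.12],[0.0112,-0.0487,0],1],
    [[-0.35,-0.08,-0.175],[0.0157,-0.0682,0],1],
    [[-0.45,-0.1,-0.23],[0.0202,-0.0877,0],1],
    [[-0.5,-0.115,-0.255],[0.0224,-0.0975,0],1],
    [[-0.5,-0.115,-0.255],[0.0224,-0.0975,0],1]
  ]
}}

```text
clock: 22.6
tcp_pos: [0.5457, -0.1941, 0.2433]
ee_rot: [[0.97, 0.223, 0.098], [0.222, -0.975, 0.022], [0.101, 0.0, -0.995]]
contact_force: [1.4, -0.5, -0.9]
opening: 0.0195
```

```bash
python3 look.py b11
```

```text
clock 22.75 F [0.36 0.26 0.31] Fu 0.41 tcp [ 0.5458 -0.1941  0.2433] M [ 0.052 -0.138  0.014] Mv -0.146
```

View pics/b11.png

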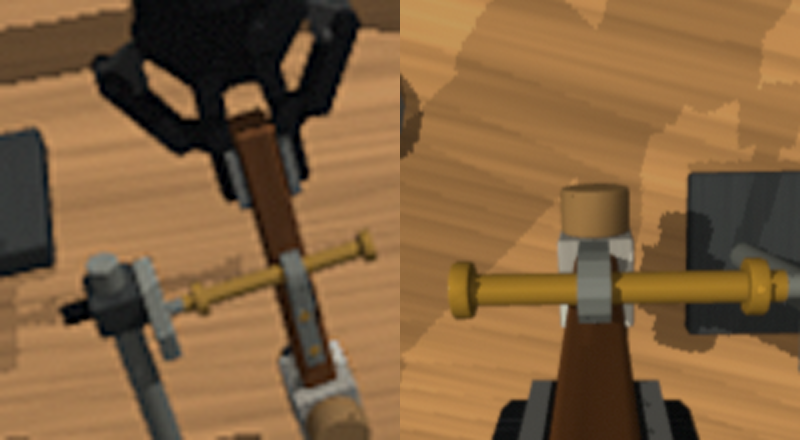

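Emit:
{"op": "play_rows", "data": {
  "rows": [
    [[-0.05,-0.01,-0.03],[0.0022,-0.0097,0],1],
    [[-0.145,-0.035,-0.085],[0.0067,-0.0292,0],1],
    [[-0.24,-0.055,-0.145],[0.0112,-0.0487,0],1],
    [[-0.33,-0.075,-0.21],[0.0157,-0.0682,0],1],
    [[-0.425,-0.1,-0.27],[0.0202,-0.0877,0],1],
    [[-0.47,-0.11,-0.305],[0.0224,-0.0975,0],1],
    [[-0.47,-0.11,-0.305],[0.0224,-0.0975,0],1]
  ]
}}

```text
clock: 23.5
tcp_pos: [0.541, -0.1952, 0.2402]
ee_rot: [[0.955, 0.223, 0.194], [0.219, -0.975, 0.045], [0.2, -0.0, -0.98]]
contact_force: [0.0, 0.1, 0.5]
opening: 0.019
```

```bash
python3 look.py b12
```

```text
clock 23.65 F [0.24 0.2  0.33] Fu 0.28 tcp [ 0.5411 -0.1952  0.2402] M [ 0.009 -0.054 -0.026] Mv -0.055
```

Emit:
{"op": "play_rows", "data": {
  "rows": [
    [[-0.045,-0.01,-0.035],[0.0022,-0.0097,0],1],
    [[-0.135,-0.03,-0.1],[0.0067,-0.0292,0],1],
    [[-0.225,-0.05,-0.17],[0.0112,-0.0487,0],1],
    [[-0.31,-0.07,-0.24],[0.0157,-0.0682,0],1],
    [[-0.395,-0.09,-0.315],[0.0202,-0.0877,0],1],
    [[-0.44,-0.1,-0.35],[0.0224,-0.0975,0],1],
    [[-0.44,-0.1,-0.35],[0.0224,-0.0975,0],1]
  ]
}}

```text
clock: 24.4
tcp_pos: [0.5365, -0.1962, 0.2366]
ee_rot: [[0.931, 0.223, 0.289], [0.213, -0.975, 0.066], [0.296, -0.0, -0.955]]
contact_force: [1.2, 0.2, 0.3]
opening: 0.019
```

```bash
python3 look.py b13;python3 look.py b14;python3 rot.py .3 .31 .32 .33 .34
```

```text
clock 24.55 F [ 0.11 -0.09 -0.16] Fu 0.09 tcp [ 0.5366 -0.1962  0.2367] M [-0.073  0.112 -0.036] Mv 0.125
clock 24.75 F [-0.17 -0.57  0.01] Fu -0.29 tcp [ 0.5367 -0.1961  0.2366] M [-0.138  0.176 -0.029] Mv 0.202
[[np.float64(-0.042), np.float64(-0.01), np.float64(-0.038)], [0.0022, -0.0097, 0], 1]
[[np.float64(-0.083), np.float64(-0.019), np.float64(-0.076)], [0.0045, -0.0195, 0], 1]
[[np.float64(-0.125), np.float64(-0.029), np.float64(-0.114)], [0.0067, -0.0292, 0], 1]
[[np.float64(-0.165), np.float64(-0.038), np.float64(-0.153)], [0.009, -0.039, 0], 1]
```

View pics/b14.png

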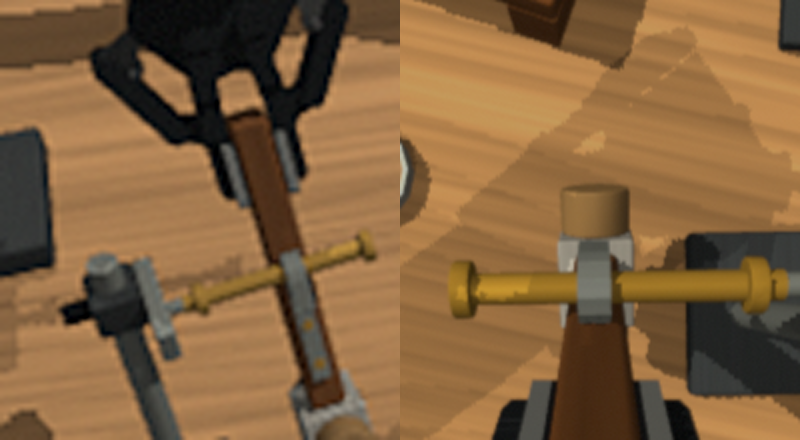

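```bash
cat > rd.py <<'E'
from h import *
import sys
F=[];M=[]
for i in range(int(sys.argv[1])):
    robot.camera('top'); s=robot.sense(); F.append(s['contact_force']);M.append(s['moment'])
F=np.array(F);M=np.array(M);u=np.array([.9746,.2239,0]);v=np.array([-.2239,.9746,0])
print('Fu',np.round(F@u,2),'Fv',np.round(F@v,2),'Fz',np.round(F[:,2],2));print('Mv',np.round(M@v,3),'Mu',np.round(M@u,3))
print('means',(F@u).mean().round(2),(F@v).mean().round(2),F[:,2].mean().round(2),(M@v).mean().round(3),(M@u).mean().round(3),'tcp',s['tcp_pos'].round(4),s['clock'])
E
python3 rd.py 10
```

```text
Fu [-1.54 -0.51 -0.96 -0.99 -1.69 -1.52 -0.39 -0.5  -1.89 -1.49] Fv [ 0.09  0.28 -0.21 -0.43  0.08 -0.14 -0.19 -0.09 -1.18 -0.95] Fz [ 0.25 -0.42  0.03 -0.38  0.81  0.28 -0.08  0.67  0.86 -0.34]
Mv [0.227 0.275 0.286 0.266 0.289 0.281 0.241 0.226 0.323 0.312] Mu [-0.146 -0.101 -0.076 -0.087 -0.054 -0.047 -0.092 -0.065 -0.11  -0.099]
means -1.15 -0.27 0.17 0.273 -0.088 tcp [ 0.5367 -0.1961  0.2366] 25.3
```

Emit:
{"op": "play_rows", "data": {
  "rows": [
    [[-0.02,-0.005,0],[0,0,0],1],
    [[-0.04,-0.01,0],[0,0,0],1],
    [[-0.04,-0.01,0],[0,0,0],1],
    [[-0.04,-0.01,0],[0,0,0],1],
    [[-0.04,-0.01,0],[0,0,0],1]
  ]
}}

```text
clock: 25.8
tcp_pos: [0.5365, -0.1962, 0.2368]
ee_rot: [[0.931, 0.224, 0.288], [0.214, -0.975, 0.066], [0.296, -0.0, -0.955]]
contact_force: [-0.0, -0.5, -0.7]
opening: 0.0189
```

```bash
python3 rd.py 10
```

```text
Fu [0.49 0.7  0.54 0.52 0.67 0.89 0.8  0.77 0.58 1.22] Fv [-1.15 -0.   -0.23 -1.08  0.6   0.   -0.06  0.17  0.1  -0.58] Fz [-0.43  1.25 -0.18  0.54 -0.13  0.34 -0.27  0.25 -0.08 -0.18]
Mv [ 0.093  0.023  0.057  0.031  0.031  0.028  0.033  0.045 -0.008  0.052] Mu [-0.115 -0.077 -0.001 -0.038 -0.023 -0.021 -0.023 -0.08  -0.03  -0.063]
means 0.72 -0.22 0.11 0.038 -0.047 tcp [ 0.5365 -0.1962  0.2367] 26.3
```

Emit:
{"op": "play_rows", "data": {
  "rows": [
    [[-0.03,-0.01,-0.04],[0.0022,-0.0097,0],1],
    [[-0.07,-0.02,-0.075],[0.0045,-0.0195,0],1],
    [[-0.11,-0.025,-0.115],[0.0067,-0.0292,0],1],
    [[-0.11,-0.025,-0.115],[0.0067,-0.0292,0],1],
    [[-0.11,-0.025,-0.115],[0.0067,-0.0292,0],1]
  ]
}}

```text
clock: 26.8
tcp_pos: [0.5352, -0.1965, 0.2355]
ee_rot: [[0.922, 0.224, 0.316], [0.212, -0.975, 0.073], [0.324, -0.0, -0.946]]
contact_force: [1.4, -0.2, 0.7]
opening: 0.0193
```

```bash
python3 rd.py 8;python3 rd.py 8; python3 look.py c1
```

```text
Fu [ 0.54  1.04 -0.09 -0.27 -0.04 -1.19  0.1   0.1 ] Fv [-0.29  0.12 -0.78 -0.   -0.67 -0.34 -0.98 -0.1 ] Fz [-0.46  0.14  0.76  1.03  0.33  0.59 -0.36 -0.21]
Mv [0.081 0.112 0.081 0.102 0.133 0.174 0.206 0.139] Mu [-0.019 -0.013 -0.009 -0.056 -0.053 -0.037 -0.078 -0.018]
means 0.02 -0.38 0.23 0.129 -0.036 tcp [ 0.5353 -0.1964  0.2355] 27.2
Fu [ 0.13 -0.97  0.64 -0.45  0.4  -0.91  0.83  0.02] Fv [-0.81 -0.14 -0.9  -0.09 -0.46  0.69 -0.44 -0.47] Fz [ 0.01  0.36 -0.33  0.49 -0.12 -0.15 -0.13 -0.24]
Mv [0.084 0.234 0.14  0.172 0.194 0.137 0.181 0.152] Mu [-0.086 -0.082 -0.08  -0.047 -0.071  0.005 -0.055 -0.055]
means -0.04 -0.33 -0.01 0.162 -0.059 tcp [ 0.5352 -0.1965  0.2355] 27.6
clock 27.75 F [-0.15 -0.07 -0.02] Fu -0.16 tcp [ 0.5353 -0.1964  0.2355] M [-0.112  0.144 -0.046] Mv 0.165
```

View pics/c1.png

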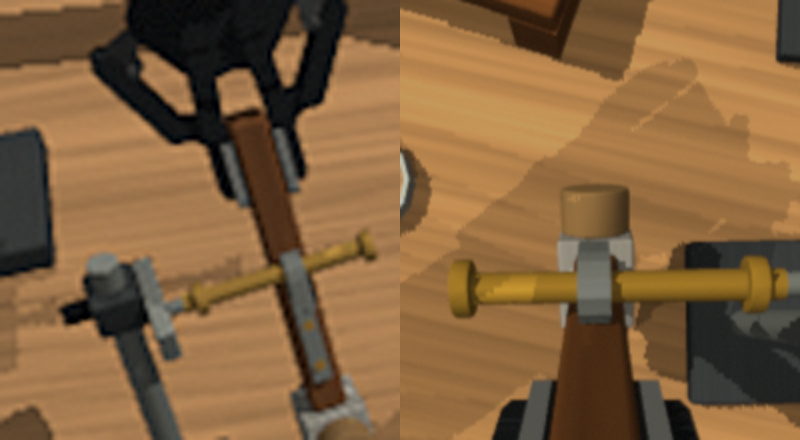

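Emit:
{"op": "play_rows", "data": {
  "rows": [
    [[0,0,0],[0,0,0],1],
    [[0,0,0],[0,0,0],1],
    [[0,0,0],[0,0,0],1],
    [[0,0,0],[0,0,0],1],
    [[0,0,0],[0,0,0],1],
    [[0,0,0],[0,0,0],1]
  ],
  "newtons": 20
}}

```text
clock: 28.4
tcp_pos: [0.5353, -0.1964, 0.2355]
ee_rot: [[0.922, 0.224, 0.316], [0.212, -0.975, 0.073], [0.324, -0.0, -0.946]]
contact_force: [0.3, -0.3, -0.4]
opening: 0.0193
```

```bash
python3 rd.py 8
```

```text
Fu [-0.37 -0.8   0.58 -0.59  0.45 -1.04  0.09  0.25] Fv [-1.09 -0.08 -0.82 -0.46  0.38 -0.29 -0.5  -0.54] Fz [-0.12 -1.02  0.83  0.25 -0.    0.08  0.23  0.31]
Mv [0.24  0.199 0.211 0.17  0.199 0.232 0.221 0.178] Mu [-0.044 -0.095 -0.051 -0.032 -0.058 -0.047 -0.011 -0.024]
means -0.18 -0.43 0.07 0.206 -0.045 tcp [ 0.5353 -0.1964  0.2355] 28.8
```

Forces are about zero with the weight on the bar. Release slowly.

Emit:
{"op": "play_rows", "data": {
  "rows": [
    [[0,0,0],[0,0,0],0.76],
    [[0,0,0],[0,0,0],0.74],
    [[0,0,0],[0,0,0],0.72],
    [[0,0,0],[0,0,0],0.7],
    [[0,0,0],[0,0,0],0.68],
    [[0,0,0],[0,0,0],0.66],
    [[0,0,0],[0,0,0],0.64],
    [[0,0,0],[0,0,0],0.62]
  ]
}}

```text
clock: 29.6
tcp_pos: [0.5353, -0.1964, 0.2355]
ee_rot: [[0.922, 0.224, 0.316], [0.212, -0.975, 0.073], [0.324, -0.0, -0.946]]
contact_force: [0.3, -0.2, -0.8]
opening: 0.0325
```

```bash
python3 rd.py 6; python3 look.py c2; python3 look.py c3
```

```text
Fu [-0.54 -0.44 -0.26 -1.16  0.47  0.98] Fv [-1.12  0.47  0.41  0.32  0.22  0.75] Fz [ 0.35  0.06  0.1  -0.5   0.47 -0.12]
Mv [0.137 0.173 0.172 0.169 0.18  0.157] Mu [-0.021 -0.04   0.028 -0.045 -0.028 -0.037]
means -0.16 0.18 0.06 0.165 -0.024 tcp [ 0.5353 -0.1965  0.2355] 29.9
clock 30.05 F [ 0.1  -0.52 -0.24] Fu -0.02 tcp [ 0.5353 -0.1964  0.2355] M [-0.05   0.175 -0.02 ] Mv 0.181
clock 30.25 F [ 0.11 -0.52 -0.13] Fu -0.01 tcp [ 0.5353 -0.1964  0.2355] M [-0.048  0.174 -0.004] Mv 0.18
```

View pics/c2.png

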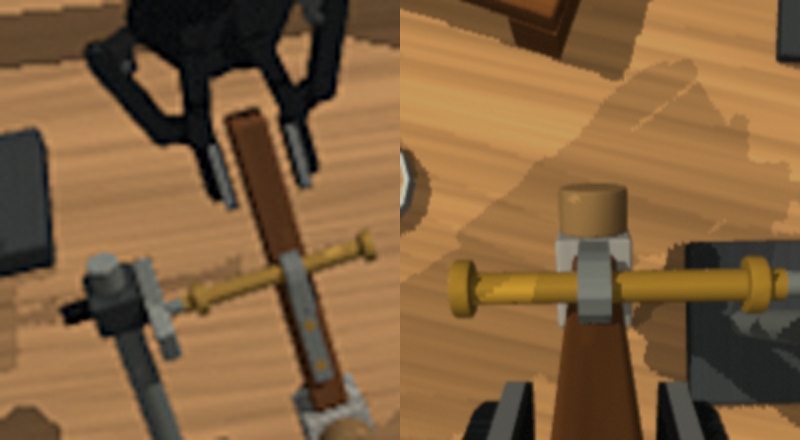

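View pics/c3.png

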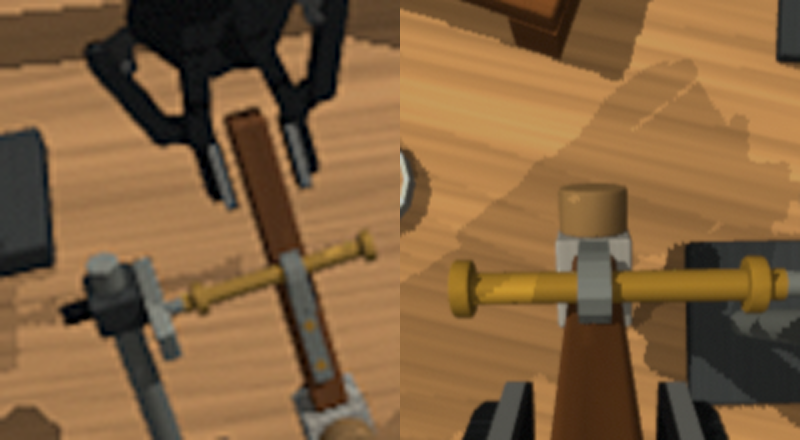

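Emit:
{"op": "play_rows", "data": {
  "rows": [
    [[0,0,0],[0,0,0],0.55],
    [[-0.16,-0.04,0.5],[0,0,0],0.5],
    [[-0.5,-0.12,1.5],[0,0,0],0.5],
    [[-1,-0.23,3],[0,0,0],0.5],
    [[-1.7,-0.39,5],[0,0,0],0.5],
    [[-2.5,-0.58,7.5],[0,0,0],0.5],
    [[-3.5,-0.8,10.5],[0,0,0],0.5],
    [[-4,-0.9,12],[0,0,0],0.5]
  ]
}}

```text
clock: 31.1
tcp_pos: [0.4957, -0.2064, 0.3599]
ee_rot: [[0.921, 0.223, 0.32], [0.212, -0.975, 0.069], [0.328, 0.004, -0.945]]
contact_force: [-0.0, -0.3, -1.0]
opening: 0.0426
```

Emit:
{"op": "play_rows", "data": {
  "rows": [
    [[-1,0,2],[0,0,0],0.5],
    [[-2,0,3],[0,0,0],0.5],
    [[-2,0,3],[0,0,0],0.5],
    [[-2,0,3],[0,0,0],0.5],
    [[-2,0,3],[0,0,0],0.5]
  ]
}}

```text
clock: 31.6
tcp_pos: [0.4749, -0.2051, 0.3842]
ee_rot: [[0.923, 0.224, 0.314], [0.211, -0.975, 0.074], [0.323, -0.002, -0.946]]
contact_force: [0.1, -1.0, 0.5]
opening: 0.0426
```

```bash
python3 look.py d1; python3 rd.py 8; python3 look.py d2
python3 - <<'E'
import cv2,numpy as np
a=cv2.imread('pics/d1.png').astype(int);b=cv2.imread('pics/d2.png').astype(int);print(np.abs(a-b).max(),(np.abs(a-b)>20).sum())
E
python3 - <<'E'
from h import *
snap('scene','final.png')
E
```

```text
clock 31.75 F [ 0.13 -0.57 -0.16] Fu 0.0 tcp [ 0.4751 -0.2051  0.3841] M [-0.032  0.181 -0.018] Mv 0.183
Fu [-0.29  0.55  0.05  1.5  -0.24 -0.13  0.54 -0.35] Fv [ 0.22 -0.02 -0.81  0.26  0.4   0.34 -0.88  0.14] Fz [ 0.05  0.3  -0.14 -0.75  0.15 -0.49  0.05 -1.18]
Mv [0.165 0.084 0.187 0.164 0.161 0.117 0.124 0.157] Mu [ 0.029  0.067 -0.006 -0.012  0.042  0.026  0.016  0.001]
means 0.2 -0.04 -0.25 0.145 0.021 tcp [ 0.4754 -0.2054  0.3855] 32.2
clock 32.35 F [-0.14  0.27 -0.14] Fu -0.07 tcp [ 0.4753 -0.2055  0.3856] M [-0.017  0.148  0.008] Mv 0.148
92 11922
```

View pics/d2.png

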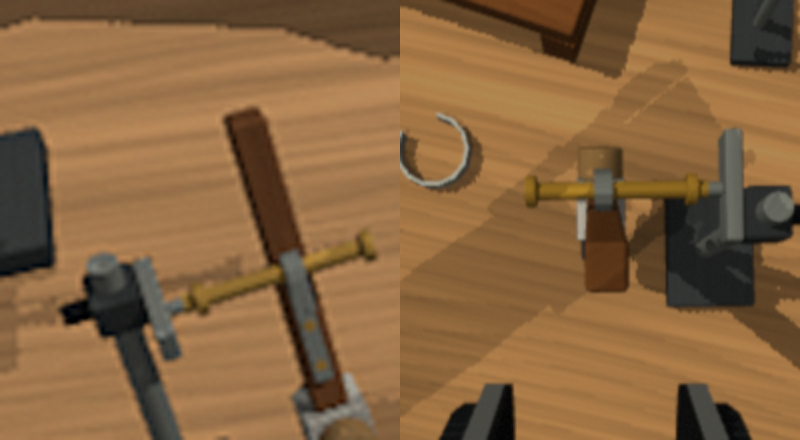

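View pics/final.png

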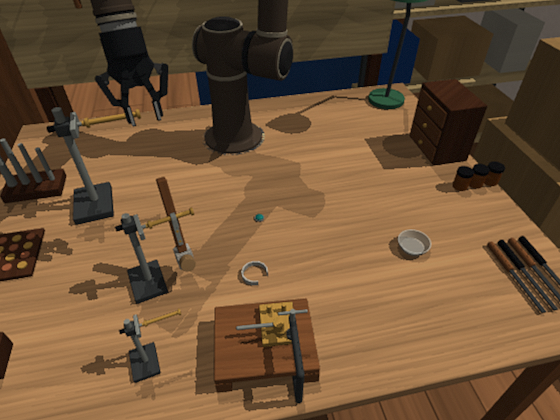

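```bash
python3 - <<'E'
from h import *
L=[]
for i in range(12): L.append(robot.camera('scene')['image'][150:290,140:210].astype(int))
ref=cv2.cvtColor(cv2.imread('pics/d1.png'),cv2.COLOR_BGR2RGB)
print([int(np.abs(l-L[0]).max()) for l in L],[int((np.abs(l-L[0])>12).sum()) for l in L])
a=cv2.imread('pics/c3.png')[:,:400].astype(int);b=cv2.imread('pics/d2.png')[:,:400].astype(int);print((np.abs(a-b)[200:]>25).sum())
print(robot.sense()['clock'])
E
```

```text
[0, 7, 8, 8, 8, 6, 7, 8, 7, 9, 7, 8] [0, 0, 0, 0, 0, 0, 0, 0, 0, 0, 0, 0]
7472
33.05
```

Still (only image noise across 0.6 s). Handing in.

```bash
python3 -c "
from bench import robot
print(robot.sign_off())"
```

```text
the job is handed in; nothing more can be done
None
```

The mallet is hanging by its hook on the middle-sized hanger's bar, between the two collars. It was still when I handed the job in at about 33 s.

**What I did:**
- I gripped the handle and touched the bar lightly with the shank, at about 1–2 N, to find where it really was.
- I backed off 2 mm and lowered the hook until the bar carried the whole weight (about 4.4 N) with the handle still upright.
- I then leaned the mallet about the bar to 0.33 rad in small steps, shifting it sideways where needed so the forces stayed near zero. I let go slowly and drew the hand back along the handle.

**Last checks:**
- **Stillness:** Twelve scene pictures over about 0.6 s after the hand was clear differed only by image noise.
- **Robot clear:** The wrist force is about zero and the gripper is well away from the mallet.
- **Other things:** The bracelet, dish and cabochon look untouched in the final picture, though I did not measure their positions.

**What disagreed:**
- **Side force:** While I was easing it to the lean, the sideways force briefly crept to an average of about 1.2 N, peaking near 1.9 N. A 0.4 mm shift cleared it.
- **Moment reading:** It stayed at about 0.15–0.2 N m even with nothing held. I took that as an offset from the tilted gripper and relied on the forces and pictures instead.
- **Picture comparison:** A before-and-after comparison of the scene picture around the mallet, from just after release to when the hand was clear, showed many changed pixels. I put this down to the hand and its shadow moving, but did not check further.

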